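# Drive the cradle's hinge pin out of a tube mixer and catch it

### The job

Slide the yellow catch tray onto the bench under the tube mixer's dark knuckle so that its pocket is centred below the brass hinge pin, and leave it there. Then take the red-handled punch from the blue tool block, drive the pin down and out of its hole with the punch so that it falls straight into the tray and not beside it, and stand the punch back in an empty hole of the tool block. Do not shove, topple or take away the glassware, dishes and other tools that stand around.

Things in the scene. Friction and masses are not known exactly. Their poses are not given: they have to be found in the camera images.
- mixer: Tube mixer fixed to the bench. Origin: on the bench surface directly below the vertical hinge-pin hole. +x runs from the hole to the white housing (100 x 150 mm, 100 mm high, tubes on top to 124 mm), which begins 50 mm from the hole axis. A dark steel knuckle, 50 (x) x 54 (y) mm, overhangs the origin: underside 62 mm, top 98 mm above the bench; the space below is open to -x and both sides.
- hole_top (a point): Centre of the mouth of the through-hole (diameter 23 mm) in the knuckle's top, 98 mm above the bench. A spring plunger in the hole, 26 mm below this, catches in a groove of the pin and rubs on it: a steady push of about 5 to 15 N drives it down. The pin comes free and drops once its top is 24 to 30 mm below this point; a punch tip may follow right through.
- pin: Brass hinge pin, cylinder of diameter 20 mm, length 42 mm, 90 g, a groove 5 mm wide and 1.5 mm deep round it near the lower end. Origin: centre of its lower end; z along its axis. At the start it stands in the hole, lower end level with the knuckle's underside, top 6 mm proud of the knuckle's top, about 1.5 mm off the hole's axis to the mixer's -x.
- pin_center (a point): Middle of the pin, 21 mm from either end.
- punch: Punch, 125 mm long, 120 g, standing tip down in a hole of the tool block. Origin: centre of the tip's flat end; z along its axis to the handle's top. Steel shank of diameter 8 mm for 40 mm, a cone to 48 mm, then a red round handle of diameter 16 mm to 125 mm. In the block its tip rests 6 mm above the bench, so the handle shows from 64 to 131 mm height.
- toolblock: Blue tool block fixed to the bench, 52 (x) x 150 (y) x 64 mm high. Origin: centre of its underside. Three vertical blind holes, diameter 18 mm, 58 mm deep (floor 6 mm above the bench), in a row along its y at -50, 0 and +50 mm. One holds the punch, the other two hold the glass rod and the spatula handle, in any order.
- tray: Yellow catch tray, 220 g, loose. Origin: centre of the underside of its pocket, an open box 70 (x) x 66 (y) x 24 mm high, walls and floor 3 mm. A flat arm, 8 mm high and 24 mm wide, runs to -x to a steel foot (30 x 40 x 8 mm) with an upright black 16 x 16 mm post at x = -95 mm, 62 mm high, to hold it by. The tray reaches from x = -115 to +35 mm.
- tray_post (a point): Centre of the top of the tray's post, 62 mm above the tray's underside, axes as the tray.
- rod: Bystander: glass rod, diameter 14 mm, 115 mm long with a dark stub on top, standing in the tool block (top 121 mm high). Origin: centre of its lower end.
- spatula: Bystander: tool with a brown wooden handle, diameter 16 mm, 118 mm long, standing in the tool block (top 124 mm high). Origin: centre of its lower end.
- amber: Bystander: amber bottle, diameter 56 mm, 120 mm high, beside the mixer's knuckle, left or right. Origin: centre of its underside.
- dishes: Bystander: stack of culture dishes, diameter 88 mm, 44 mm high, beside the mixer on the other side. Origin: centre of its underside.
- vial: Bystander: glass vial with red cap, diameter 32 mm, 55 mm high, in front of the mixer to the left or right. Origin: centre of its underside.
- cap: Bystander: blue cap, diameter 38 mm, 18 mm high, in front of the mixer on the other side. Origin: centre of its underside.
There are look-alikes about, which are no part of the job. Leave any green or turquoise look-alike of the toolblock alone.

How it is judged:
On the way, in this order (a step that is already met when the one before it is completed fails the run):
1. the tray lies on the bench with its pocket centred under the hole (within 22 mm), released, the pin still in the hole (horizontal distance between tray and mixer below 0.022 m and height (world z) of tray below 0.006 m and angle between tray's own z axis and vertical below 0.06 rad and contact force between the fingers and tray below 0.1 N and z of pin in the frame of mixer above 0.05 m), for 0.2 s.
2. the punch pushes the pin down: its lower end more than 18 mm below the knuckle while the punch bears on it (contact force between punch and pin above 0.3 N and z of pin in the frame of mixer between 0.005 and 0.044 m and horizontal distance between pin and mixer below 0.012 m).
3. the pin rests in the tray's pocket, lying or standing (horizontal distance between pin_center and tray below 0.045 m and z of pin_center in the frame of tray below 0.03 m and linear speed of pin below 0.05 m/s), for 0.2 s.
At the end, for the whole second after the job is handed in: The pin rests, lying or standing, in the tray's pocket; the tray lies flat on the bench, pocket centre within 30 mm of the hole's axis; the punch stands tip down in a hole of the tool block, lowered home (tip under 20 mm high, leaning under 0.2 rad); all at rest and released (x of pin_center in the frame of tray between -0.034 and 0.034 m and y of pin_center in the frame of tray between -0.032 and 0.032 m and z of pin_center in the frame of tray below 0.03 m and linear speed of pin below 0.05 m/s and height (world z) of tray below 0.006 m and angle between tray's own z axis and vertical below 0.06 rad and horizontal distance between tray and mixer below 0.03 m and z of punch in the frame of toolblock below 0.02 m and angle between punch's own z axis and vertical below 0.2 rad and x of punch in the frame of toolblock between -0.012 and 0.012 m and y of punch in the frame of toolblock between -0.062 and 0.062 m and linear speed of each of punch, tray below 0.03 m/s); the robot touches nothing.
It fails at once if the pin has fallen beside the tray (height (world z) of pin_center below 0.04 m and horizontal distance between pin_center and tray above 0.055 m).
It fails at once if a bystander on the bench is pushed by more than 30 mm or toppled (distance of any of amber, dishes, vial, cap from where it was at the start of the episode above 0.03 m or angle between any of amber, vial's own z axis and vertical above 0.5 rad).
It fails at once if another tool is taken out of the block (distance of any of rod, spatula from where it was at the start of the episode above 0.03 m).
It also fails if it takes over 58 s, if anything falls off the work surface, if the arm or the gripper's body presses on something with over 40 N, if the wrist force passes 120 N, or if a joint passes its speed limit or range.

### The arm

A 7-joint arm with a two-finger parallel gripper is mounted at the origin on the work surface. World frame = base frame: x ahead of the robot, y to its left, z up, the work surface at z = 0. Lengths are in m, angles in rad, forces in N, time in s.
With the tool pointing down it reaches from about 0.425 to 0.925 m from the base axis. Payload 6.8 kg.
Tool frame: the origin (TCP) lies on the mounting face of the last link; the fingertips stand 173 mm ahead of it and the grasp point (between the pads) lies 155 mm ahead of it; y points along the fingers, x is the direction in which the jaws open and shut, and the axes are right-handed (so a half turn about y gives the same grasp; the last joint's range is limited). The gripper opens to 85 mm and grips with 20 to 120 N. Pads are 22 mm wide; open, the fingers measure 114 mm over their backs; the gripper's body (76 mm by 85 mm) begins 54 mm behind the grasp point. The pads swing forward as they close: fully open they stand 13 mm farther back than shut.
Start: joints at [-1.219, 0.477, 0.022, 1.555, -0.011, 1.109, -0.083], TCP at [0.3, 0.605, 0.405] pointing down, gripper open.
Joint ranges: [-2.96, 2.96], [-0.34, 2.1], [-1.41, 1.46], [0.24, 2.44], [-1.37, 4.51], [0.17, 1.92], [-2.96, 2.96]. Speed limits (rad/s): [2.39, 2.39, 3.14, 3.14, 3.14, 3.14, 3.14].

### API

Orientations are given as a rotation vector (axis times angle).
In Python, from bench import r gives the robot as it stands.
- The arm moves only by the tool step_arm, never from a script. Its arguments are lists of equal length, an entry for each row: "xyz": the shift along the tool's x, y, z scaled (see below), a list of three; "rotation": the turn, a rotation vector about the tool's x, y, z scaled (see below), a list of three. A call has 1 to 20 rows; each row is the pose to reach, as a shift and turn from the pose measured when the call began, along the tool's axes at that moment; what a row does not reach only later rows make up. The controller multiplies each number of a shift by 30 cm and each number of a turn by 90 degrees. A row lasts 1/8 s, in which the tool goes at most 62.5 mm and 10.7 degrees, less where a joint would pass 70% of its speed; a pose out of reach is approached as far as the arm can. A call with a number of a shift or a turn outside -1 to 1 is refused whole. A call with a gripper value outside its range is refused whole. "grip" is the closure, from 0 (fully open) to 1 (shut), set as the call begins (left out, the last holds). The fingers move at their own pace and stop on an object; "force" is the grip in N (left out, the last holds). Time passes only in rows, so rows that repeat a pose let the fingers close. It gives the time, the measured TCP pose, the force and the opening at its end, in the units of the state.
- r.get_obs(): the state, without advancing time (a new reading comes with each control period).
- r.grab_frame(name): name is "scene" or "top" or "wrist"; returns a dict with "pixels" (400x640x3 uint8, red, green, blue), "fx", "fy", "cx", "cy" (pixels), "dist_coeffs" ([k1, k2, p1, p2, k3] as OpenCV has them; the pictures are not rectified), "position" and "attitude" of the camera in the world; the wrist camera has in their place "mount" (4x4, takes a point from camera to tool coordinates, whose origin is the TCP and whose axes are the tool frame's). Camera axes: x right, y down, z forward; pixel columns grow to the right and rows downward; lengths in m; the calibration is good to about 2 mm. A picture is of the moment at which its call begins: read the wrist's pose just before it. There is no depth.
- r.hand_in(): hands the job in, once; it reports no verdict.
The state is a dict: "clock": time; "joints": joint angles; "qvel": joint speeds; "tau": joint torques, N m; "tcp_pos": TCP position; "orientation": TCP orientation; "contact_force": force on the tool from outside, world axes, zero at the start; "moment": the same for the moment, N m; "grip_width": finger opening in m.
Only numpy, scipy, OpenCV 4.12 (cv2) and the standard library are available. Lean on these libraries where they do the work, as an engineer would, in place of code of your own. Each camera call takes 0.05 s, during which the arm holds its last target.

## Working session

There is one attempt and no reset: what is moved stays moved. The work goes in short steps, Python scripts to look and compute and a tool call to move; the robot and the scene stay as the last step left them, time stands still between calls to the robot, and variables do not carry over. Pictures are saved under pics/ and viewed, and the job is handed in when it is done.

Besides the shell and the picture viewer there is one more tool, called as name(argument=value, ...) on one line, values as JSON. step_arm: Moves the arm, as the interface text tells. Its arguments: {"type":"object","properties":{"xyz":{"type":"array"},"rotation":{"type":"array"},"grip":{"type":"number"},"force":{"type":"number"}},"required":["xyz","rotation"]}

```bash
ls; mkdir -p pics; python3 - <<'E'
from bench import r
import cv2
o=r.get_obs();print(o)
for n in ("scene","top","wrist"):
    f=r.grab_frame(n)
    print({k:v for k,v in f.items() if k!="pixels"})
    cv2.imwrite(f"pics/{n}0.png",f["pixels"][:,:,::-1])
E
```

```text
pics
{'clock': 0.0, 'joints': array([-1.21911096,  0.47783097,  0.02234805,  1.55645577, -0.01152136,
        1.10930574, -0.08308527]), 'qvel': array([ 0.00141495,  0.00038026,  0.00031562,  0.00056325, -0.00149238,
       -0.00060874,  0.00052698]), 'tau': array([-1.44731484e-04, -5.96435058e+01,  1.60755884e+00, -2.81201953e+01,
        1.23981637e-02,  9.26314853e-03,  4.45819062e-07]), 'tcp_pos': array([0.29940654, 0.6046562 , 0.40370305]), 'orientation': array([-1.3934166 , -0.86311935,  0.86561176]), 'contact_force': array([-0.68425865, -0.45748294, -0.60056047]), 'moment': array([-0.00714168,  0.01407397, -0.01738197]), 'grip_width': 0.08546996887252757}
{'fx': 398.62264061837413, 'fy': 398.62264061837413, 'cx': 318.4249219666037, 'cy': 200.26590423128548, 'dist_coeffs': array([-0.00873617,  0.        ,  0.        ,  0.        ,  0.        ]), 'position': array([ 1.16863107, -0.28490863,  0.61389247]), 'attitude': array([-1.92307915, -1.28599986,  0.60913455])}
{'fx': 493.3911254854416, 'fy': 493.3911254854416, 'cx': 310.8509996100694, 'cy': 192.85178282532164, 'dist_coeffs': array([-0.11553413,  0.        ,  0.        ,  0.        ,  0.        ]), 'position': array([ 0.43548552, -0.02192637,  1.24361972]), 'attitude': array([-2.159697  ,  2.16030579, -0.07409301])}
{'fx': 317.5507291809396, 'fy': 317.5507291809396, 'cx': 318.17507791317496, 'cy': 201.74341408654044, 'dist_coeffs': array([-0.05569262,  0.        ,  0.        ,  0.        ,  0.        ]), 'mount': array([[ 9.99999554e-01,  6.65019876e-04, -6.71020308e-04,
         1.08613423e-03],
       [ 8.28740048e-04, -2.76504381e-01,  9.61012300e-01,
         3.11170015e-02],
       [ 4.53552225e-04, -9.61012427e-01, -2.76504809e-01,
         7.00622223e-02],
       [ 0.00000000e+00,  0.00000000e+00,  0.00000000e+00,
         1.00000000e+00]])}
```

View pics/scene0.png

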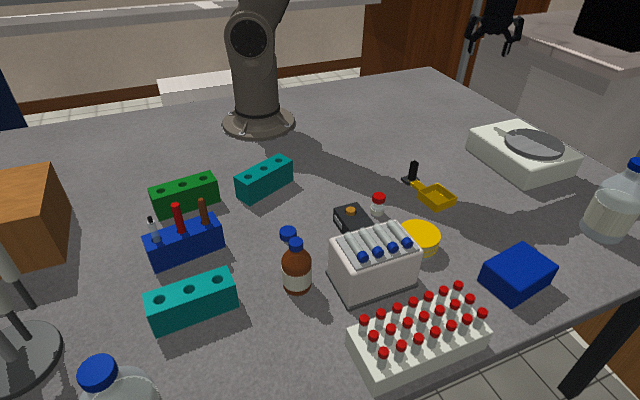

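View pics/top0.png

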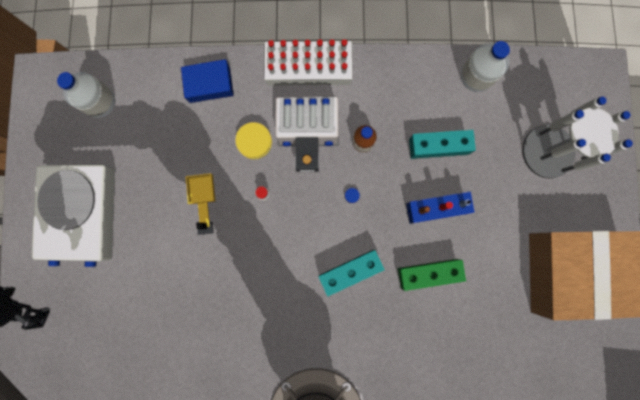

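View pics/wrist0.png

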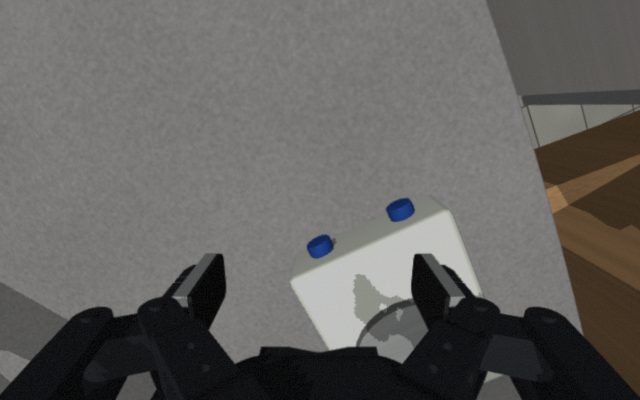

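```bash
python3 -c "
from scipy.spatial.transform import Rotation as R
print(R.from_rotvec([-1.3934166 , -0.86311935,  0.86561176]).as_matrix())"
```

```text
[[ 4.43737748e-01 -7.16546132e-04 -8.96156402e-01]
 [ 8.96154743e-01 -1.72913104e-03  4.43738309e-01]
 [-1.86753082e-03 -9.99998248e-01 -1.25144499e-04]]
```

```bash
cat > h.py <<'E'
import numpy as np, cv2
from scipy.spatial.transform import Rotation as R
from bench import r
def pose():
    o=r.get_obs(); T=np.eye(4); T[:3,:3]=R.from_rotvec(o["orientation"]).as_matrix(); T[:3,3]=o["tcp_pos"]; return T
def cam(f,T=None):
    K=np.array([[f["fx"],0,f["cx"]],[0,f["fy"],f["cy"]],[0,0,1.]])
    if "mount" in f: M=T@f["mount"]
    else:
        M=np.eye(4); M[:3,:3]=R.from_rotvec(f["attitude"]).as_matrix(); M[:3,3]=f["position"]
    return K,np.array(f["dist_coeffs"]),M
def unproj(c,uv,z):
    K,d,M=c
    p=cv2.undistortPoints(np.array(uv,float).reshape(-1,1,2),K,d).reshape(-1,2)
    D=np.c_[p,np.ones(len(p))]@M[:3,:3].T
    s=(z-M[2,3])/D[:,2]
    return M[:3,3]+D*s[:,None]
def proj(c,P):
    K,d,M=c
    Q=(np.atleast_2d(P)-M[:3,3])@M[:3,:3]
    return cv2.projectPoints(Q,np.zeros(3),np.zeros(3),K,d)[0].reshape(-1,2)
def grab(n,name=None):
    T=pose(); f=r.grab_frame(n); im=np.ascontiguousarray(f["pixels"][:,:,::-1])
    if name: cv2.imwrite(f"pics/{name}.png",im)
    return im,cam(f,T)
def crop(im,x0,y0,w,h,s,name):
    cv2.imwrite(f"pics/{name}.png",cv2.resize(im[y0:y0+h,x0:x0+w],None,fx=s,fy=s,interpolation=cv2.INTER_CUBIC))
def rel(p_target,Rt=None):
    """shift/turn numbers for target TCP"""
    T=pose(); d=T[:3,:3].T@(np.array(p_target)-T[:3,3])/0.3
    w=None
    if Rt is not None: w=R.from_matrix(T[:3,:3].T@Rt).as_rotvec()/(np.pi/2)
    return np.round(d,4), None if w is None else np.round(w,4)
def down(yaw):
    """jaw dir x at yaw, y down"""
    x=np.array([np.cos(yaw),np.sin(yaw),0]); y=np.array([0,0,-1.]); return np.c_[x,y,np.cross(x,y)]
E
python3 - <<'E'
from h import *
im,c=grab("top","t1")
crop(im,170,80,240,160,3.3,"t1a"); crop(im,390,120,110,180,3.3,"t1b")
im,c=grab("scene","s1")
crop(im,320,150,150,130,5,"s1a"); crop(im,130,160,130,130,4.5,"s1b")
E
```

```text
(no output)
```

View pics/t1a.png

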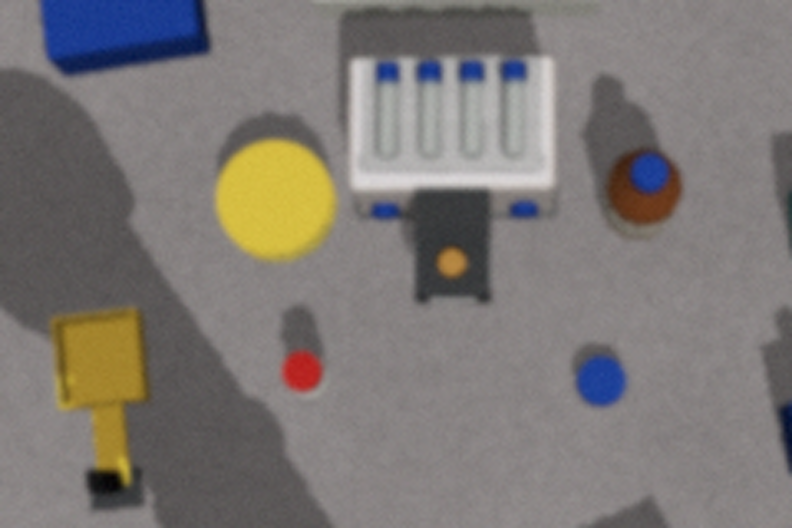

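View pics/t1b.png

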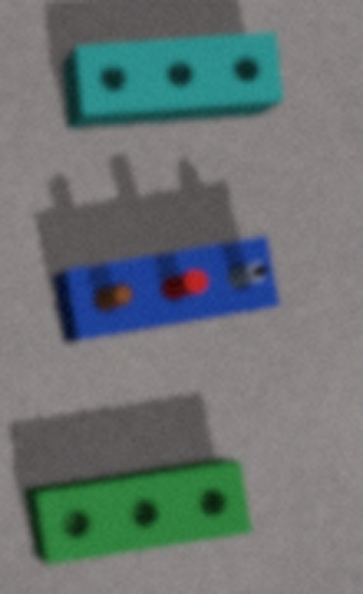

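View pics/s1a.png

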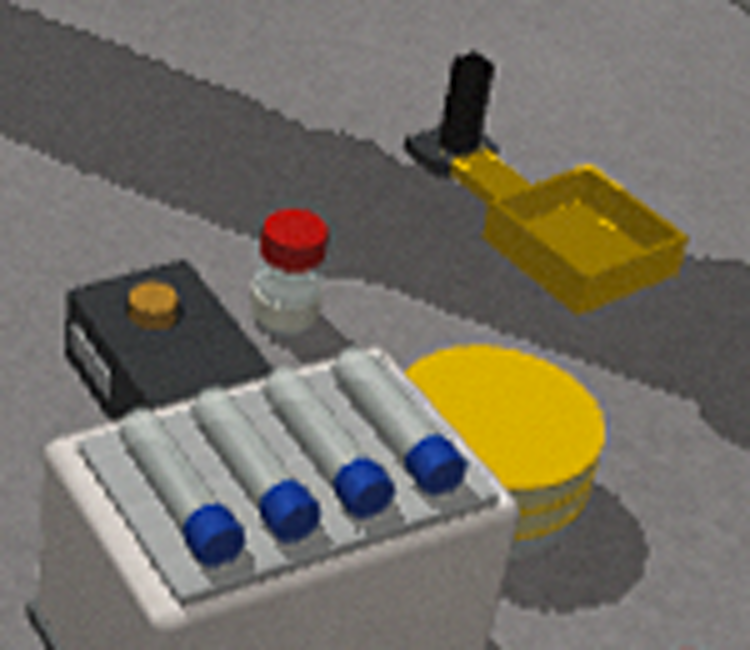

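View pics/s1b.png

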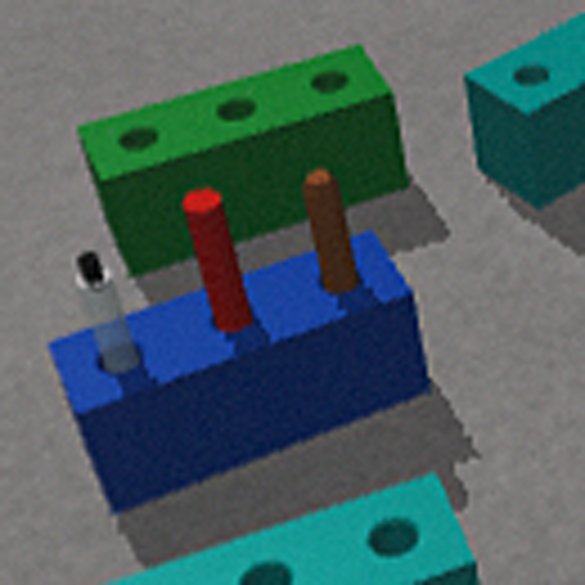

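```bash
python3 - <<'E'
from h import *
np.set_printoptions(precision=4,suppress=True)
im,c=grab("top"); im2,s=grab("scene")
A=lambda L,k,o:np.array(L)/k+np.array(o)
ta=lambda L:A(L,3.3,(170,80)); tb=lambda L:A(L,3.3,(390,120)); sa=lambda L:A(L,5,(320,150)); sb=lambda L:A(L,4.5,(130,160))
print("pin",unproj(c,ta([[453,262]]),.104),unproj(s,sa([[153,297]]),.104))
k=unproj(c,ta([[417,192],[489,192],[489,295],[415,295]]),.098);print("knuckle",k)
hs=unproj(c,ta([[352,60],[552,60],[553,188],[350,188]]),.1);print("housing",hs,hs.mean(0))
print("hedge yaw",np.arctan2(*(hs[0]-hs[1])[[1,0]])-np.pi/2, np.arctan2(*(hs[3]-hs[2])[[1,0]])-np.pi/2)
print("post",unproj(c,ta([[104,481]]),.062),unproj(s,sa([[473,62]]),.062))
t=unproj(c,ta([[54,318],[140,309],[148,398],[60,408]]),.024);print("tray",t,t.mean(0), np.linalg.norm(t[0]-t[1]),np.linalg.norm(t[1]-t[2]))
t2=unproj(s,sa([[588,168],[686,240],[582,280],[488,218]]),.024);print("tray s",t2,t2.mean(0))
print("punch",unproj(c,tb([[195,282]]),.131),unproj(s,sb([[203,200]]),.131))
b=unproj(c,tb([[72,270],[268,238],[278,302],[79,335]]),.064);print("block",b,b.mean(0))
b=unproj(s,sb([[50,342],[372,230],[412,296],[78,413]]),.064);print("block",b,b.mean(0))
print("spat",unproj(c,tb([[122,294]]),.124),"rod",unproj(c,tb([[262,270]]),.121))
print("vial",unproj(c,ta([[303,370]]),.055),"cap",unproj(c,ta([[601,380]]),.018),"amber",unproj(c,ta([[650,172]]),.12),"dish",unproj(c,ta([[276,199]]),.044))
E
```

```text
pin [[0.6228 0.0168 0.104 ]] [[0.6272 0.019  0.104 ]]
knuckle [[ 0.6746  0.0429  0.098 ]
 [ 0.6744 -0.0086  0.098 ]
 [ 0.6    -0.0086  0.098 ]
 [ 0.6001  0.044   0.098 ]]
housing [[ 0.7719  0.0904  0.1   ]
 [ 0.7709 -0.0542  0.1   ]
 [ 0.6767 -0.0543  0.1   ]
 [ 0.6774  0.0909  0.1   ]] [0.7242 0.0182 0.1   ]
hedge yaw -0.007167200529403672 -0.004836524321010005
post [[0.4686 0.2742 0.062 ]] [[0.4749 0.2797 0.062 ]]
tray [[0.5942 0.3254 0.024 ]
 [0.6008 0.2586 0.024 ]
 [0.5327 0.251  0.024 ]
 [0.5251 0.319  0.024 ]] [0.5632 0.2885 0.024 ] 0.06715788716947325 0.06855973843287698
tray s [[0.5329 0.3175 0.024 ]
 [0.6003 0.3259 0.024 ]
 [0.6069 0.2603 0.024 ]
 [0.5493 0.2463 0.024 ]] [0.5724 0.2875 0.024 ]
punch [[ 0.5125 -0.3055  0.131 ]] [[ 0.5164 -0.3031  0.131 ]]
block [[ 0.5261 -0.2327  0.064 ]
 [ 0.5492 -0.3775  0.064 ]
 [ 0.5023 -0.3836  0.064 ]
 [ 0.4788 -0.237   0.064 ]] [ 0.5141 -0.3077  0.064 ]
block [[ 0.5032 -0.3807  0.064 ]
 [ 0.4792 -0.2342  0.064 ]
 [ 0.5329 -0.2265  0.064 ]
 [ 0.5534 -0.3727  0.064 ]] [ 0.5172 -0.3035  0.064 ]
spat [[ 0.5048 -0.2563  0.124 ]] rod [[ 0.5214 -0.3554  0.121 ]]
vial [[0.5508 0.1289 0.055 ]] cap [[ 0.5465 -0.0922  0.018 ]] amber [[ 0.6838 -0.1219  0.12  ]] dish [[0.6812 0.1523 0.044 ]]
```

```bash
python3 - <<'E'
from h import *
T=pose();print(T[:3,3],np.linalg.norm(T[:2,3]))
print(rel([.472,.277,.33],down(np.pi/2+.11)))
E
```

```text
[0.29953075 0.60487021 0.40447598] 0.6749715888250689
(array([-0.7242,  0.2485, -1.0002]), array([-0.000e+00, -3.627e-01, -2.000e-04]))
```

step_arm(xyz=[[-0.724,0.248,-1.0],[-0.724,0.248,-1.0],[-0.724,0.248,-1.0],[-0.724,0.248,-1.0],[-0.724,0.248,-1.0],[-0.724,0.248,-1.0],[-0.724,0.248,-1.0],[-0.724,0.248,-1.0],[-0.724,0.248,-1.0]], rotation=[[0,-0.363,0],[0,-0.363,0],[0,-0.363,0],[0,-0.363,0],[0,-0.363,0],[0,-0.363,0],[0,-0.363,0],[0,-0.363,0],[0,-0.363,0]], grip=0)

```text
clock: 1.48
tcp_pos: [0.4712, 0.2789, 0.3305]
orientation: [-1.153, -1.293, 1.292]
contact_force: [0.9, 0.7, -1.1]
grip_width: 0.0857
```

```bash
python3 - <<'E'
from h import *
T=pose();print(T[:3,3],r.get_obs()["clock"],r.get_obs()["joints"])
im,c=grab("wrist","w1")
print(proj(c,[[.472,.277,.062],[.567,.288,.024]]))
E
```

```text
[0.47122911 0.27890706 0.33048811] 1.475 [-0.63930887  0.35503238 -0.01090524  1.9337832   0.00416356  0.85230964
  1.03178243]
[[314.46174994 204.01177168]
 [315.34093388 286.48030752]]
```

View pics/w1.png

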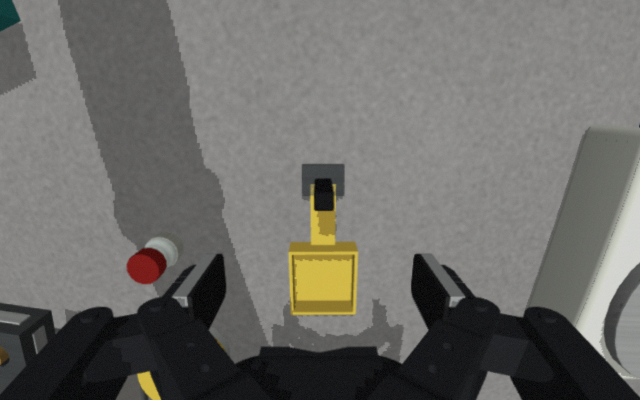

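```bash
python3 - <<'E'
from h import *
im=cv2.imread("pics/w1.png")
crop(cv2.convertScaleAbs(im,alpha=2.2,beta=10),280,155,90,90,6.5,"w1a")
E
```

```text
(no output)
```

View pics/w1a.png

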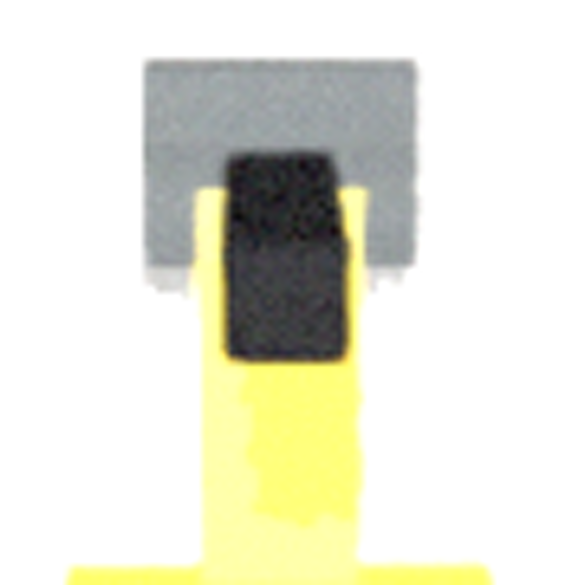

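```bash
python3 - <<'E'
from h import *
im,c=grab("wrist")
print(unproj(c,[[324.3,201.2]],.062)); t=unproj(c,[[289,242],[357,242],[356,315],[290,315]],.024);print(t,t.mean(0))
p=unproj(c,[[324.3,201.2]],.062)[0];d=t.mean(0)-p;y=np.arctan2(d[1],d[0]);print(np.hypot(d[0],d[1]),y)
f=(t[0]-t[1]);print(np.arctan2(f[1],f[0])+np.pi/2)
print(rel([p[0],p[1],.2],down(np.pi/2+.105)))
E
```

```text
[[0.46884316 0.28428762 0.062     ]]
[[0.52279842 0.2581671  0.024     ]
 [0.51558744 0.32153685 0.024     ]
 [0.59510703 0.33259687 0.024     ]
 [0.60262605 0.26607996 0.024     ]] [0.55902973 0.29459519 0.024     ]
0.09077369779674287 0.11379791850955728
0.11330486987021993
(array([0.0191, 0.4348, 0.0059]), array([0.0001, 0.0053, 0.0003]))
```

step_arm(xyz=[[0.012,0.2,0.0],[0.012,0.39,0.0],[0.012,0.435,0.0],[0.012,0.435,0.0]], rotation=[[0,0.005,0],[0,0.005,0],[0,0.005,0],[0,0.005,0]], grip=0)

```text
clock: 2.08
tcp_pos: [0.4708, 0.2829, 0.2001]
orientation: [-1.157, -1.287, 1.287]
contact_force: [0.2, -0.2, -0.1]
grip_width: 0.0854
```

```bash
python3 - <<'E'
from h import *
T=pose();print(T[:3,3],r.get_obs()["contact_force"])
im,c=grab("wrist","w2")
E
```

```text
[0.4708402  0.28291692 0.20010022] [ 0.23621518 -0.21113883 -0.10863942]
```

View pics/w2.png

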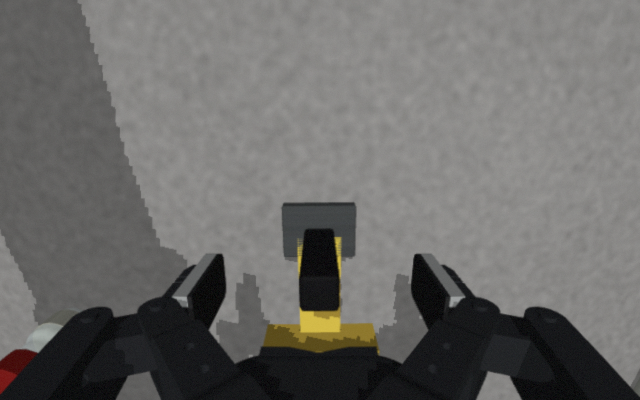

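step_arm(xyz=[[0,0,0],[0,0,0],[0,0,0],[0,0,0],[0,0,0],[0,0,0],[0,0,0]], rotation=[[0,0,0],[0,0,0],[0,0,0],[0,0,0],[0,0,0],[0,0,0],[0,0,0]], grip=1, force=90)

```text
clock: 3.0
tcp_pos: [0.4716, 0.2833, 0.2019]
orientation: [-1.157, -1.289, 1.284]
contact_force: [-0.2, 0.4, 5.9]
grip_width: 0.0145
```

```bash
python3 - <<'E'
from h import *
T=pose();print(T[:3,3],r.get_obs()["contact_force"])
im,c=grab("wrist","w3")
print(rel([.471,.28,.285],down(np.pi/2+.105)))
E
```

```text
[0.47160409 0.28327282 0.20186838] [-0.22365304  0.40389615  5.92366349]
(array([-0.0101, -0.277 ,  0.0026]), array([0.0014, 0.0005, 0.0011]))
```

View pics/w3.png

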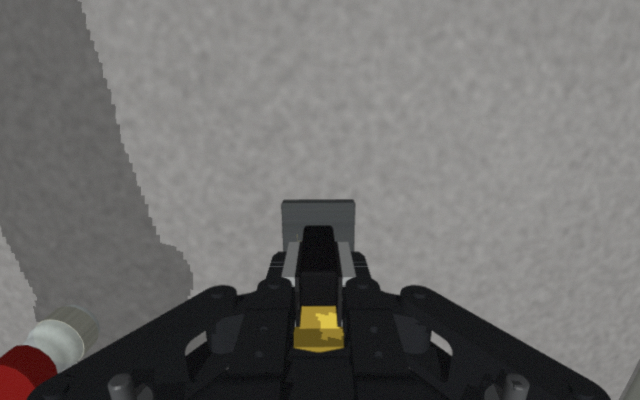

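step_arm(xyz=[[0,-0.1,0],[0,-0.2,0],[0,-0.28,0],[0,-0.28,0]], rotation=[[0,0,0],[0,0,0],[0,0,0],[0,0,0]])

```text
clock: 3.55
tcp_pos: [0.4719, 0.2833, 0.2871]
orientation: [-1.158, -1.292, 1.282]
contact_force: [0.1, -0.1, -2.9]
grip_width: 0.0146
```

```bash
python3 - <<'E'
from h import *
T=pose();print(T[:3,3],r.get_obs()["contact_force"],r.get_obs()["clock"])
im,c=grab("scene","s4"); crop(im,320,100,180,180,4,"s4a")
print(rel([.45,.0175,.285],down(np.pi/2)))
E
```

```text
[0.47185843 0.28332337 0.28714657] [ 0.07735382 -0.06671538 -2.85103146] 3.55
(array([-8.726e-01,  5.000e-04,  1.642e-01]), array([0.0016, 0.0674, 0.0014]))
```

View pics/s4a.png

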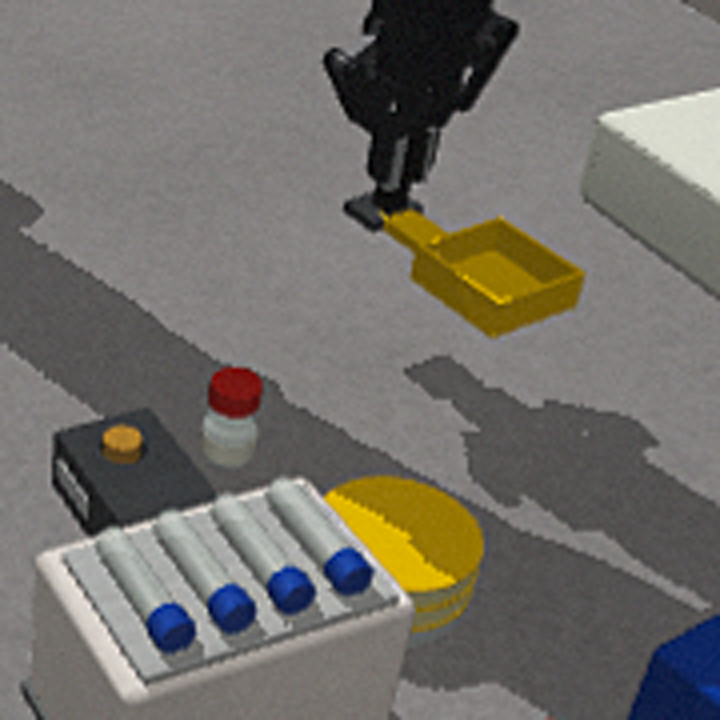

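step_arm(xyz=[[-0.12,0,0.08],[-0.28,0,0.165],[-0.45,0,0.165],[-0.63,0,0.165],[-0.78,0,0.165],[-0.873,0,0.165],[-0.873,0,0.165],[-0.873,0,0.165]], rotation=[[0,0.02,0],[0,0.04,0],[0,0.067,0],[0,0.067,0],[0,0.067,0],[0,0.067,0],[0,0.067,0],[0,0.067,0]])

```text
clock: 4.6
tcp_pos: [0.4494, 0.0179, 0.2842]
orientation: [-1.207, -1.212, 1.208]
contact_force: [-0.2, 1.4, -2.2]
grip_width: 0.0149
```

```bash
python3 - <<'E'
from h import *
T=pose();print(T[:3,3],r.get_obs()["contact_force"],r.get_obs()["clock"])
im,c=grab("top","t5"); crop(im,240,80,150,170,4,"t5a")
im,c=grab("scene","s5"); crop(im,250,100,180,180,4,"s5a")
im,c=grab("wrist","w5")
print(rel([.45,.0175,.202],down(np.pi/2)))
E
```

```text
[0.44937987 0.01792649 0.28422655] [-0.24076631  1.41967961 -2.24597126] 4.6
(array([-0.004 ,  0.2759, -0.0007]), array([0.0011, 0.0017, 0.0016]))
```

View pics/t5a.png

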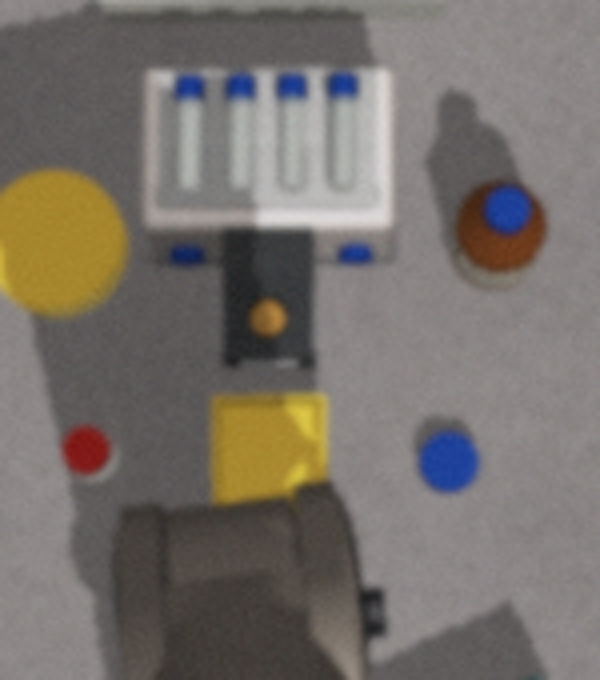

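View pics/s5a.png

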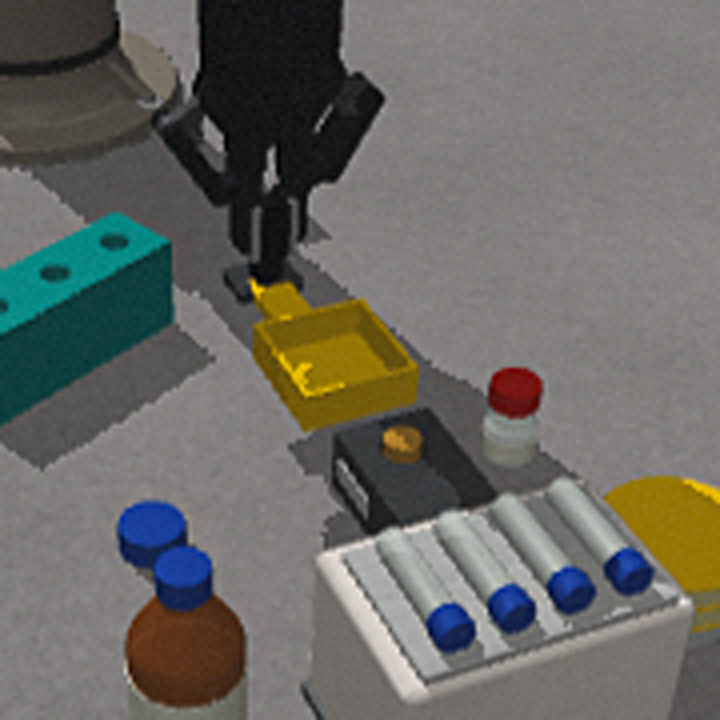

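View pics/w5.png

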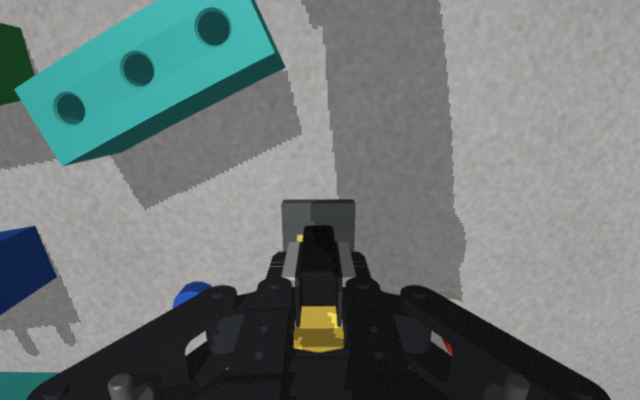

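step_arm(xyz=[[-0.002,0.12,0],[-0.002,0.22,0],[-0.002,0.265,0],[-0.002,0.272,0],[-0.002,0.272,0]], rotation=[[0,0,0],[0,0,0],[0,0,0],[0,0,0],[0,0,0]])

```text
clock: 5.38
tcp_pos: [0.4502, 0.0183, 0.2038]
orientation: [-1.208, -1.215, 1.208]
contact_force: [-0.3, -0.4, -1.4]
grip_width: 0.0148
```

```bash
python3 - <<'E'
from h import *
T=pose();print(T[:3,3],r.get_obs()["contact_force"],r.get_obs()["clock"])
print(rel([.531,.0175,.2025],down(np.pi/2)))
E
```

```text
[0.45023183 0.01831873 0.20378103] [-0.25828615 -0.3950064  -1.44308597] 5.375
(array([-0.0035,  0.005 , -0.2692]), array([0.0018, 0.0019, 0.0018]))
```

Slide forward, then lower the last mm.

step_arm(xyz=[[-0.002,0.0,-0.08],[-0.003,0.0,-0.17],[-0.003,0.0,-0.24],[-0.003,0.0,-0.27],[-0.003,0.006,-0.27],[-0.003,0.008,-0.27]], rotation=[[0,0,0],[0,0,0],[0,0,0],[0,0,0],[0,0,0],[0,0,0]])

```text
clock: 6.12
tcp_pos: [0.5306, 0.0177, 0.2019]
orientation: [-1.208, -1.215, 1.208]
contact_force: [-2.2, 0.7, 6.6]
grip_width: 0.0146
```

```bash
python3 - <<'E'
from h import *
T=pose();print(T[:3,3],r.get_obs()["contact_force"],r.get_obs()["clock"])
im,c=grab("top","t6"); crop(im,240,80,150,170,4,"t6a")
im,c=grab("scene","s6"); crop(im,250,100,180,180,4,"s6a")
E
```

```text
[0.53058758 0.01766222 0.2019127 ] [-2.24878938  0.66281074  6.55704792] 6.125
```

View pics/t6a.png

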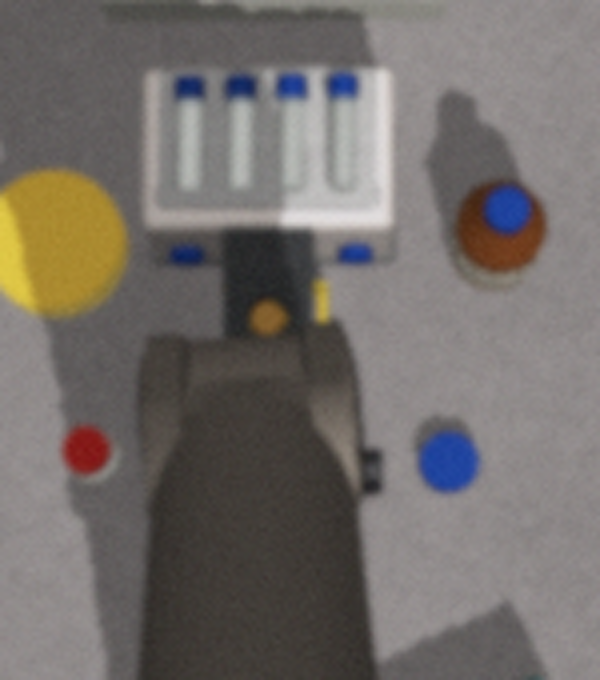

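View pics/s6a.png

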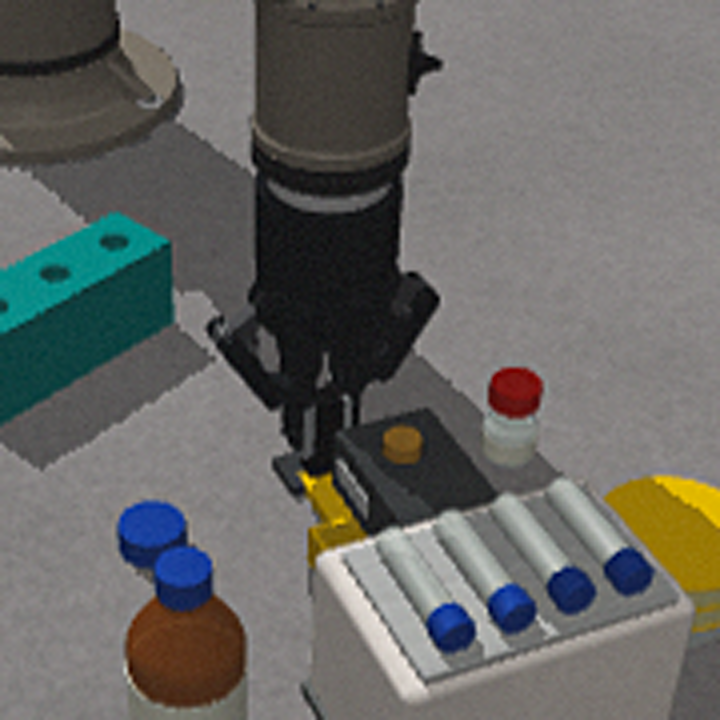

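step_arm(xyz=[[0,0,0],[0,0,0],[0,0,0],[0,0,0],[0,-0.05,0],[0,-0.2,0],[0,-0.35,0.1],[0,-0.4,0.2],[0,-0.4,0.2]], rotation=[[0,0,0],[0,0,0],[0,0,0],[0,0,0],[0,0,0],[0,0,0],[0,0,0],[0,0,0],[0,0,0]], grip=0)

```text
clock: 7.35
tcp_pos: [0.469, 0.017, 0.3238]
orientation: [-1.209, -1.217, 1.207]
contact_force: [0.1, -0.7, 0.2]
grip_width: 0.0851
```

```bash
python3 - <<'E'
from h import *
T=pose();print(T[:3,3],r.get_obs()["contact_force"],r.get_obs()["clock"])
im,c=grab("top","t7"); crop(im,240,80,150,170,4,"t7a")
im,c=grab("scene","s7"); crop(im,250,100,180,180,4,"s7a")
im,c=grab("wrist","w7")
E
```

```text
[0.46900738 0.01695076 0.32379085] [ 0.11810176 -0.70357191  0.18367848] 7.35
```

View pics/t7a.png

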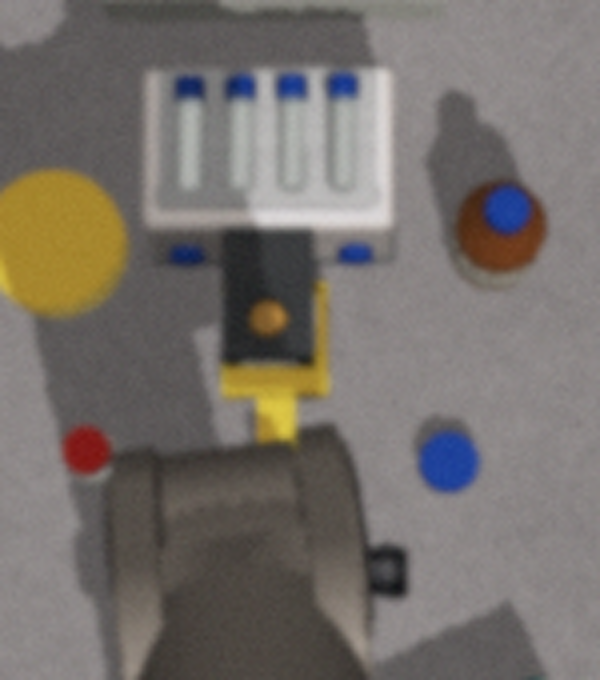

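View pics/s7a.png

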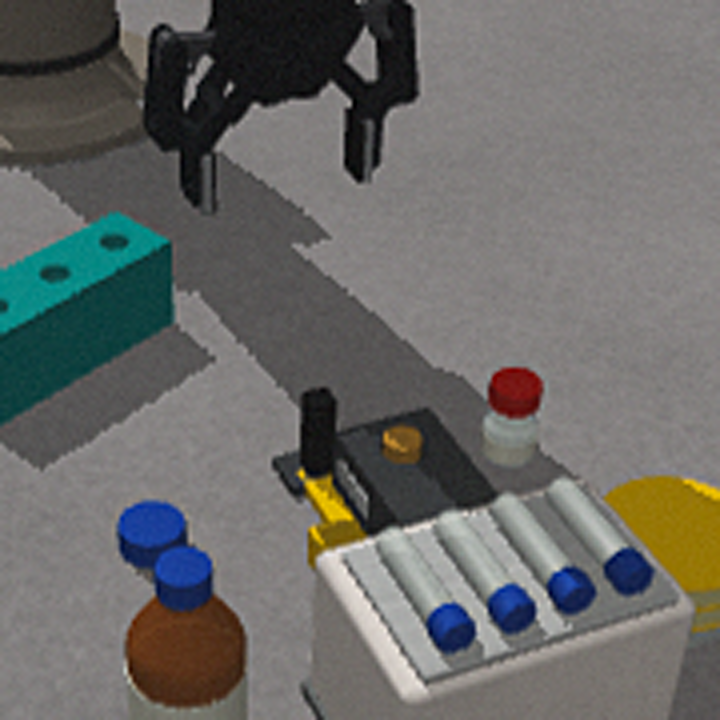

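View pics/w7.png

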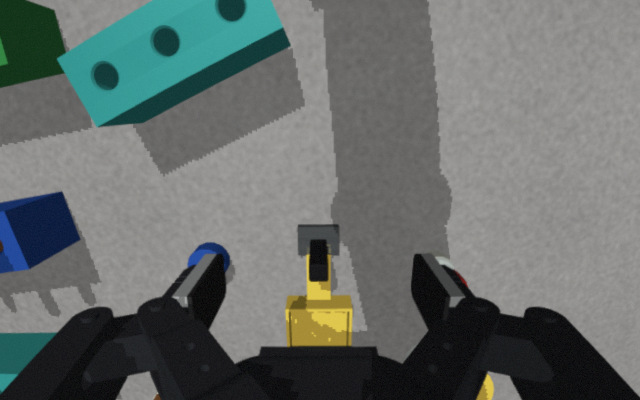

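```bash
python3 - <<'E'
from h import *
np.set_printoptions(precision=4,suppress=True)
im,c=grab("top")
q=lambda L:np.array(L)/4+np.array((240,80))
a=unproj(c,q([[327,282],[328,390],[222,391]]),.024);print(a,(a[0]+a[2])/2)
print("pin",unproj(c,q([[268,317]]),.104)); print("tubes/hous",unproj(c,q([[145,70],[393,70],[393,225],[145,225]]),.1))
# punch viewpoint
for y in (.158,.158+np.pi): print(rel([.5145,-.3045,.35],down(y)))
E
```

```text
[[ 0.6584 -0.0167  0.024 ]
 [ 0.5902 -0.0172  0.024 ]
 [ 0.5897  0.0489  0.024 ]] [0.6241 0.0161 0.024 ]
pin [[0.6231 0.0175 0.104 ]]
tubes/hous [[ 0.7736  0.0914  0.1   ]
 [ 0.7725 -0.0565  0.1   ]
 [ 0.6784 -0.0559  0.1   ]
 [ 0.6792  0.0905  0.1   ]]
(array([-1.0725, -0.0969, -0.1423]), array([0.0001, 0.9014, 0.0026]))
(array([-1.0725, -0.0969, -0.1423]), array([ 0.0027, -1.0986, -0.0001]))
```

step_arm(xyz=[[-0.15,-0.06,-0.02],[-0.35,-0.097,-0.05],[-0.55,-0.097,-0.08],[-0.75,-0.097,-0.1],[-0.9,-0.097,-0.12],[-1.0,-0.097,-0.142],[-1.0,-0.097,-0.142],[-1.0,-0.097,-0.142],[-1.0,-0.097,-0.142],[-1.0,-0.097,-0.142]], rotation=[[0,0.11,0],[0,0.22,0],[0,0.33,0],[0,0.44,0],[0,0.55,0],[0,0.66,0],[0,0.77,0],[0,0.88,0],[0,0.9,0],[0,0.9,0]])

```text
clock: 8.8
tcp_pos: [0.5147, -0.2826, 0.3496]
orientation: [-1.565, -0.13, 0.127]
contact_force: [0.2, -0.5, 1.0]
grip_width: 0.0856
```

```bash
python3 - <<'E'
from h import *
T=pose();print(T[:3,3],r.get_obs()["contact_force"],r.get_obs()["clock"],r.get_obs()["joints"])
im,c=grab("wrist","w8")
print(proj(c,[[.5145,-.3045,.131]]))
E
```

```text
[ 0.51466844 -0.28263357  0.34962431] [ 0.21135692 -0.50232832  0.96145455] 8.8 [ 0.00528574  0.42656835  0.51143064  1.85273608 -0.25972754  0.92762527
  0.79877619]
[[310.55065834 259.39665234]]
```

View pics/w8.png

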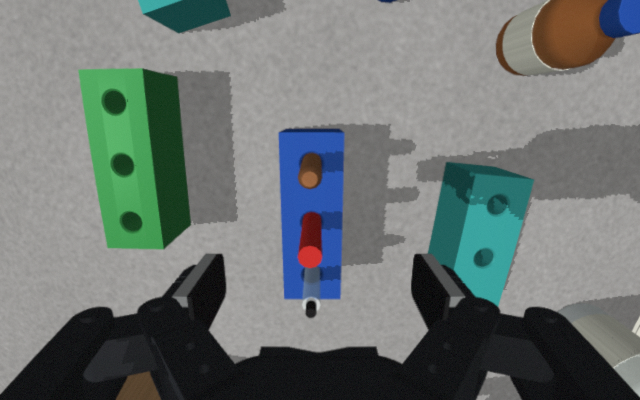

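```bash
python3 - <<'E'
from h import *
im,c=grab("wrist")
x0,y0=295,240
p=im[y0:y0+35,x0:x0+32].astype(int); m=(p[:,:,2]>170)&(p[:,:,1]<90); ys,xs=np.nonzero(m)
print(xs.mean()+x0,ys.mean()+y0,len(xs),xs.min()+x0,xs.max()+x0,ys.min()+y0,ys.max()+y0)
u=unproj(c,[[xs.mean()+x0,ys.mean()+y0]],.131)[0];print(u)
print(rel([u[0],u[1],.261],down(.158)))
E
```

```text
309.5205128205128 256.35128205128206 390 298 321 246 267
[ 0.51350063 -0.30258473  0.131     ]
(array([-0.0149,  0.2963, -0.0656]), array([-0.0015,  0.0029,  0.0018]))
```

step_arm(xyz=[[-0.014,0.0,-0.068],[-0.014,0.12,-0.068],[-0.014,0.24,-0.068],[-0.014,0.296,-0.068],[-0.014,0.296,-0.068]], rotation=[[0,0.003,0],[0,0.003,0],[0,0.003,0],[0,0.003,0],[0,0.003,0]])

```text
clock: 9.52
tcp_pos: [0.5135, -0.304, 0.2604]
orientation: [-1.564, -0.124, 0.123]
contact_force: [0.0, -0.8, -0.6]
grip_width: 0.0855
```

```bash
python3 - <<'E'
from h import *
T=pose();print(T[:3,3],r.get_obs()["contact_force"],r.get_obs()["clock"])
im,c=grab("wrist","w9")
im,c=grab("scene","s9"); crop(im,80,60,200,200,4,"s9a")
E
```

```text
[ 0.51346363 -0.30397244  0.26039422] [ 0.0264116  -0.84845293 -0.57860932] 9.525
```

View pics/w9.png

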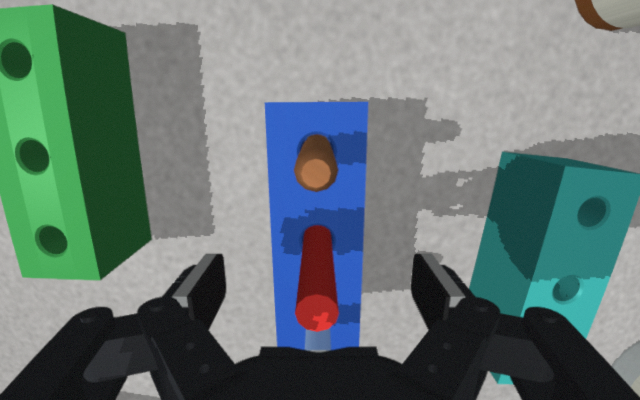

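View pics/s9a.png

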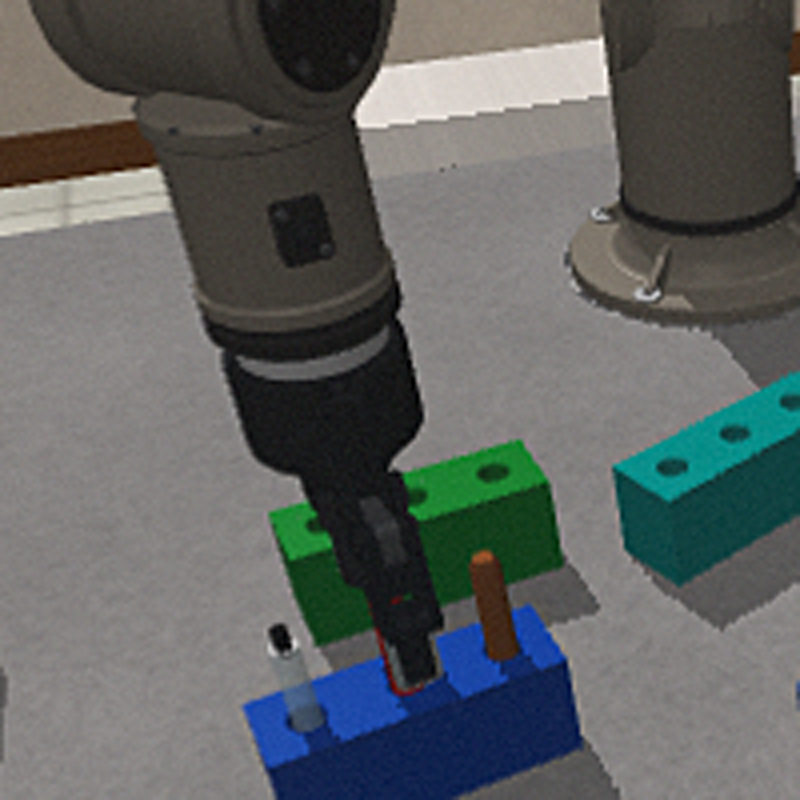

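```bash
python3 - <<'E'
from h import *
im,c=grab("wrist")
u=unproj(c,[[317,313]],.131)[0];print(u,rel([u[0],u[1],.261])[0]*300)
T=pose();print(proj(c,[T[:3,3]+T[:3,1]*(T[2,3]-.131)]))
E
```

```text
[ 0.51521384 -0.30412873  0.131     ] [ 0.87  1.41 -0.27]
[[316.28588933 312.08074659]]
```

step_arm(xyz=[[0,0,0],[0,0,0],[0,0,0],[0,0,0],[0,0,0],[0,0,0],[0,0,0],[0,0,0]], rotation=[[0,0,0],[0,0,0],[0,0,0],[0,0,0],[0,0,0],[0,0,0],[0,0,0],[0,0,0]], grip=1, force=100)

```text
clock: 10.68
tcp_pos: [0.5138, -0.3043, 0.2627]
orientation: [-1.566, -0.126, 0.121]
contact_force: [-2.0, -0.6, 5.3]
grip_width: 0.0141
```

```bash
python3 - <<'E'
from h import *
T=pose();o=r.get_obs();print(T,o["contact_force"],o["clock"],o["grip_width"])
im,c=grab("wrist","w10")
E
```

```text
[[ 0.98766464  0.00350378 -0.15654484  0.51380419]
 [ 0.15653924  0.00182243  0.98767006 -0.30430845]
 [ 0.00374587 -0.9999922   0.00125147  0.26272649]
 [ 0.          0.          0.          1.        ]] [-1.98517331 -0.62480293  5.26463044] 10.675 0.014091270918021133
```

View pics/w10.png

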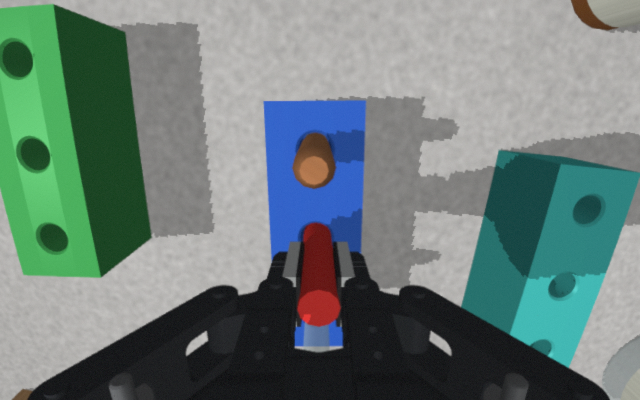

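step_arm(xyz=[[0,-0.05,0],[0,-0.15,0],[0,-0.3,0],[0,-0.46,0],[0,-0.46,0],[0,-0.46,0]], rotation=[[0,0,0],[0,0,0],[0,0,0],[0,0,0],[0,0,0],[0,0,0]])

```text
clock: 11.48
tcp_pos: [0.5132, -0.3042, 0.4006]
orientation: [-1.565, -0.127, 0.121]
contact_force: [0.1, -0.1, -0.8]
grip_width: 0.0135
```

```bash
python3 - <<'E'
from h import *
T=pose();o=r.get_obs();print(T[:3,3],o["contact_force"],o["clock"],o["grip_width"])
im,c=grab("wrist","w11")
im,c=grab("scene","s11"); crop(im,80,0,200,250,3,"s11a")
print(rel([.60,-.06,.40],down(.158)))
print(rel([.6255,.0175,.40],down(.158)))
E
```

```text
[ 0.51315965 -0.30415277  0.40061055] [ 0.09703033 -0.13812535 -0.7968718 ] 11.475 0.013468189662700369
(array([0.414 , 0.0008, 0.7579]), array([-0.0017, -0.0003,  0.0011]))
(array([0.5385, 0.0017, 0.9997]), array([-0.0017, -0.0003,  0.0011]))
```

View pics/w11.png

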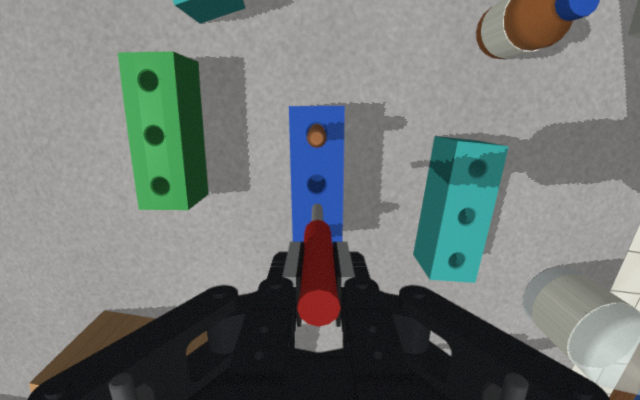

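View pics/s11a.png

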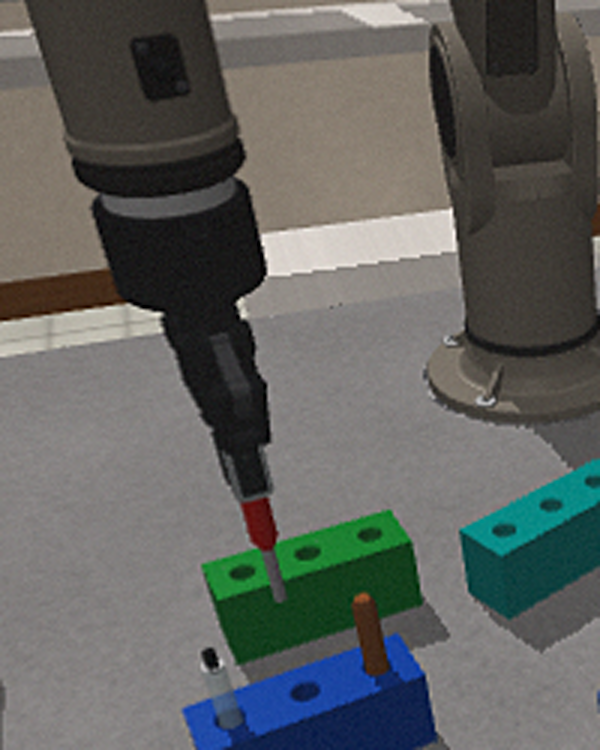

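```bash
python3 - <<'E'
from h import *
T=pose(); im,c=grab("wrist"); im2,s=grab("scene")
tip=T[:3,3]+T[:3,1]*.2567
print(tip,proj(c,[tip]),proj(s,[tip]))
crop(im,290,170,60,60,8,"w11z"); crop(im2,140,140,60,70,8,"s11z")
E
```

```text
[ 0.5132909  -0.30328432  0.14273362] [[317.24318117 209.40321102]] [[173.50632466 198.72512479]]
```

View pics/w11z.png

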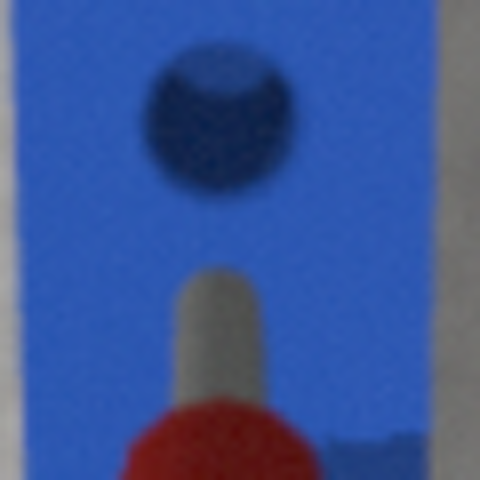

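View pics/s11z.png

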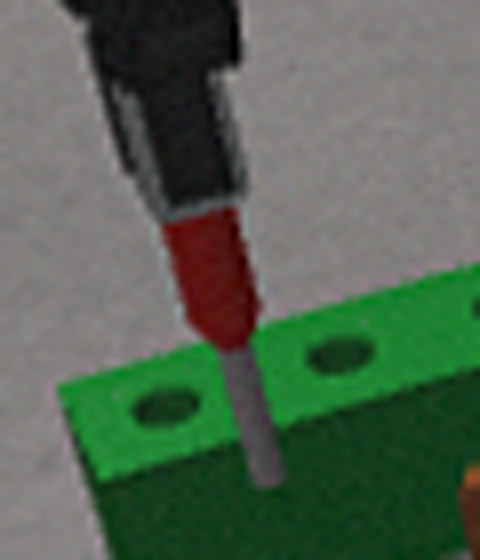

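step_arm(xyz=[[0.08,0,0.15],[0.2,0,0.35],[0.32,0,0.55],[0.43,0,0.75],[0.51,0,0.92],[0.535,0,0.999],[0.535,0,0.999],[0.535,0,0.999]], rotation=[[0,0,0],[0,0,0],[0,0,0],[0,0,0],[0,0,0],[0,0,0],[0,0,0],[0,0,0]])

```text
clock: 12.68
tcp_pos: [0.6244, 0.0161, 0.3996]
orientation: [-1.566, -0.123, 0.123]
contact_force: [-0.7, 0.1, -0.5]
grip_width: 0.0141
```

```bash
python3 - <<'E'
from h import *
T=pose();o=r.get_obs();print(T[:3,3],o["contact_force"],o["clock"],o["grip_width"])
im,c=grab("wrist","w12")
tip=T[:3,3]+T[:3,1]*.2567
print(tip,proj(c,[tip,[tip[0],tip[1],.104]]))
crop(im,260,130,120,120,6,"w12a")
im,s=grab("scene"); crop(im,300,100,110,140,5,"s12a"); print(proj(s,[tip,[tip[0],tip[1],.104]]))
E
```

```text
[0.62440611 0.01613402 0.39963252] [-0.69322418  0.08924198 -0.53443972] 12.675 0.014059429382545664
[0.62432388 0.01652222 0.14293283] [[317.24265542 209.40314549]
 [317.4546898  195.88416369]]
[[350.04895311 193.4428867 ]
 [348.87284068 208.8321613 ]]
```

View pics/w12a.png

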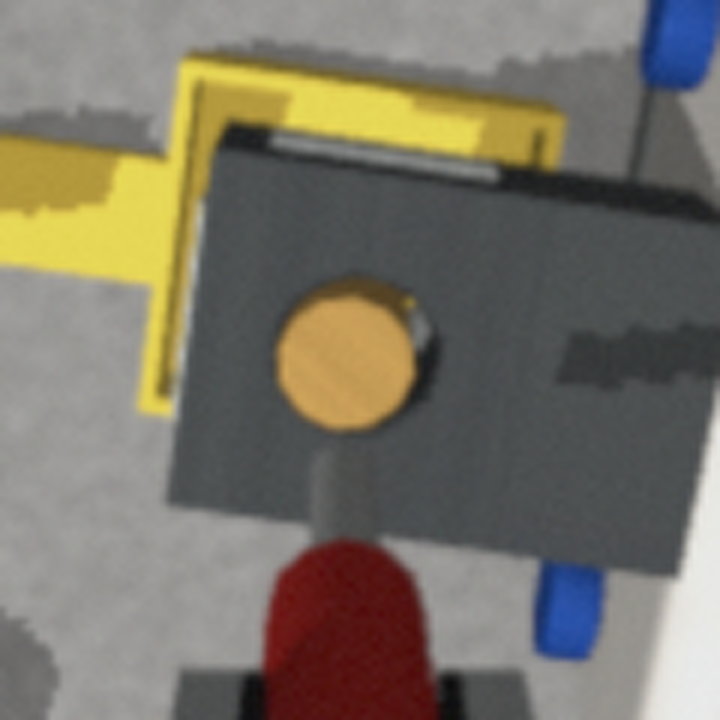

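View pics/s12a.png

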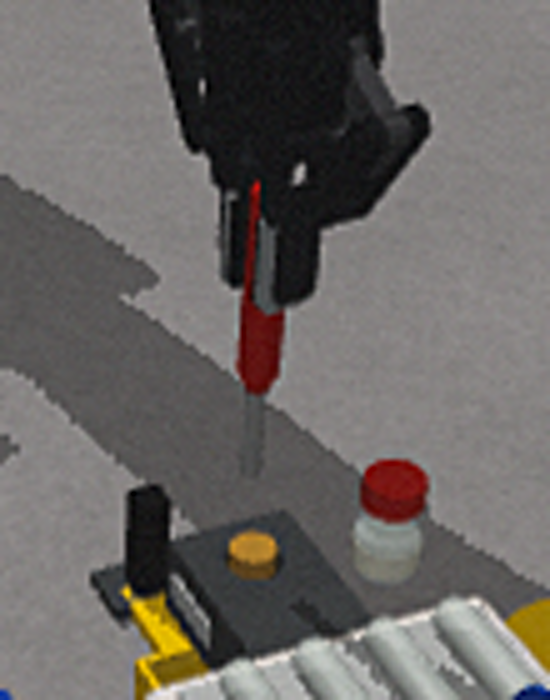

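```bash
python3 - <<'E'
from h import *
T=pose();im,c=grab("wrist");im2,s=grab("scene")
print(unproj(c,[[317.7,190.3]],.104),unproj(s,[[350.6,209.6]],.104))
print(unproj(s,[[350.,194.3]],.142), "scene tip")
tip=T[:3,3]+T[:3,1]*.2567
print("hole by wrist: knuckle front edge corners",unproj(c,np.array([[222,147],[170,503]])/6+[260,130],.098))
E
```

```text
[[0.62399259 0.02028798 0.104     ]] [[0.62780069 0.01867062 0.104     ]]
[[0.62568654 0.01580422 0.142     ]] scene tip
hole by wrist: knuckle front edge corners [[ 0.60191092  0.04717566  0.098     ]
 [ 0.60148227 -0.0067902   0.098     ]]
```

step_arm(xyz=[[0.005,0.0,0.0095],[0.005,0.05,0.0095],[0.005,0.09,0.0095],[0.005,0.11,0.0095],[0.005,0.11,0.0095]], rotation=[[0,0,0],[0,0,0],[0,0,0],[0,0,0],[0,0,0]], grip=1, force=120)

```text
clock: 13.5
tcp_pos: [0.6253, 0.0184, 0.3665]
orientation: [-1.565, -0.121, 0.122]
contact_force: [-0.5, -0.5, -1.2]
grip_width: 0.0135
```

```bash
python3 - <<'E'
from h import *
T=pose();o=r.get_obs();print(T[:3,3],o["contact_force"],o["clock"],o["grip_width"],T[:3,3]+T[:3,1]*.2567)
im,c=grab("wrist","w13")
crop(im,260,130,120,120,6,"w13a")
im,s=grab("scene"); crop(im,320,170,70,70,8,"s13a")
im,s=grab("top"); crop(im,270,120,80,80,7,"t13a")
E
```

```text
[0.62531617 0.01839419 0.36653006] [-0.45048473 -0.52980578 -1.24880974] 13.5 0.013514604261239365 [0.62518826 0.01887944 0.10983055]
```

View pics/w13a.png

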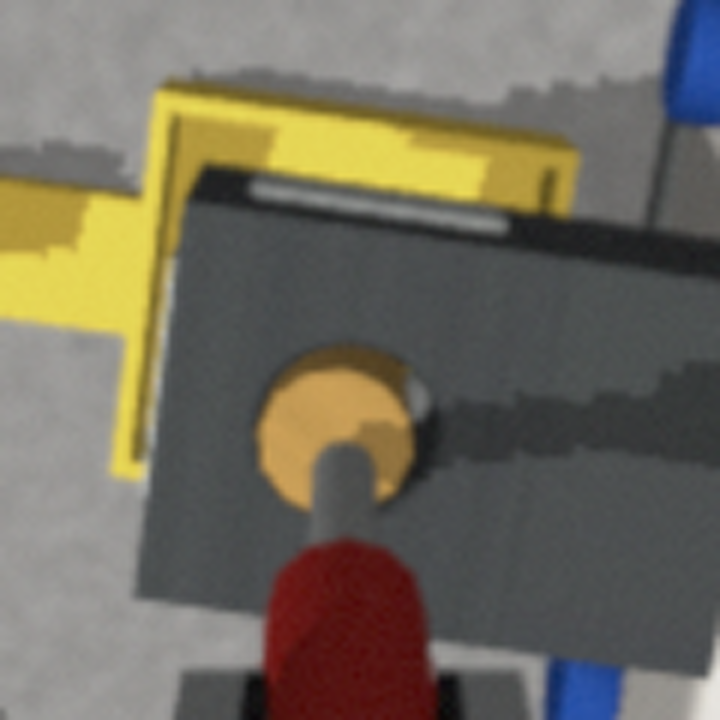

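View pics/s13a.png

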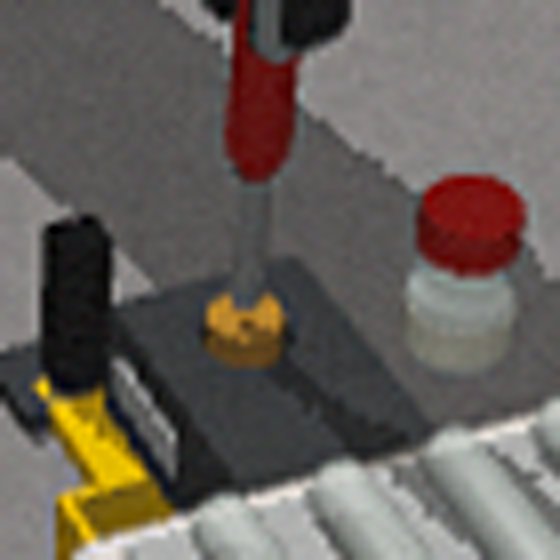

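step_arm(xyz=[[0,0.0,0.005],[0,0.01,0.005],[0,0.02,0.005],[0,0.03,0.005],[0,0.04,0.005],[0,0.05,0.005],[0,0.06,0.005]], rotation=[[0,0,0],[0,0,0],[0,0,0],[0,0,0],[0,0,0],[0,0,0],[0,0,0]])

```text
clock: 14.52
tcp_pos: [0.626, 0.0197, 0.3508]
orientation: [-1.565, -0.124, 0.118]
contact_force: [-1.0, -0.2, 7.0]
grip_width: 0.0135
```

```bash
python3 - <<'E'
from h import *
T=pose();o=r.get_obs();print(T[:3,3],o["contact_force"],o["clock"],o["grip_width"],T[:3,3]+T[:3,1]*.2567)
im,c=grab("wrist","w14")
crop(im,260,130,120,120,6,"w14a")
im,s=grab("scene"); crop(im,320,150,70,90,7,"s14a")
E
```

```text
[0.6259684  0.01965535 0.35082639] [-0.97037978 -0.2361302   7.04158022] 14.525 0.013461626887143833 [0.62686443 0.02033364 0.09412885]
```

View pics/w14a.png

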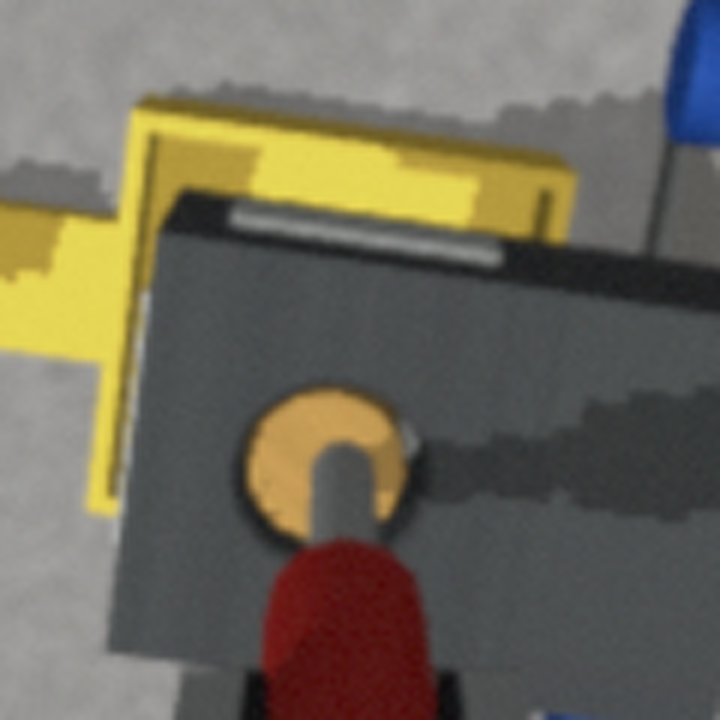

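View pics/s14a.png

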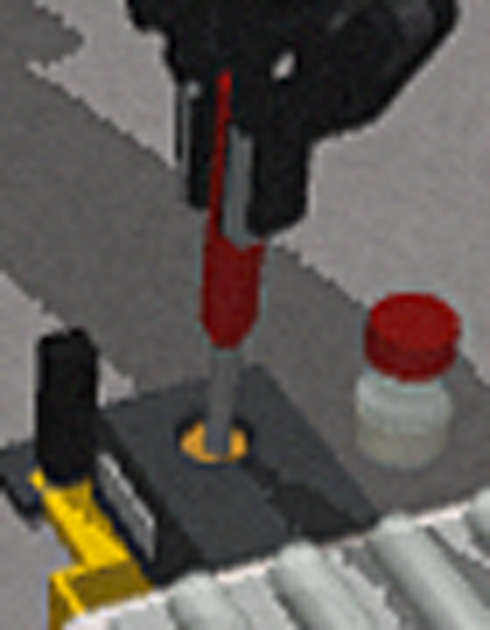

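step_arm(xyz=[[-0.002,0.015,0],[-0.002,0.03,0],[-0.002,0.04,0],[-0.002,0.05,0],[-0.002,0.06,0],[-0.002,0.07,0],[-0.002,0.08,0],[-0.002,0.09,0],[-0.002,0.1,0],[-0.002,0.11,0],[-0.002,0.12,0],[-0.002,0.13,0],[-0.002,0.13,0]], rotation=[[0,0,0],[0,0,0],[0,0,0],[0,0,0],[0,0,0],[0,0,0],[0,0,0],[0,0,0],[0,0,0],[0,0,0],[0,0,0],[0,0,0],[0,0,0]])

```text
clock: 16.25
tcp_pos: [0.6253, 0.0198, 0.3108]
orientation: [-1.565, -0.123, 0.119]
contact_force: [0.3, 0.2, -0.7]
grip_width: 0.0139
```

```bash
python3 - <<'E'
from h import *
T=pose();o=r.get_obs();print(T[:3,3],o["contact_force"],o["clock"],o["grip_width"],T[:3,3]+T[:3,1]*.2567)
im,c=grab("wrist","w15")
crop(im,230,130,150,120,5,"w15a")
im,s=grab("scene"); crop(im,320,150,70,90,7,"s15a")
E
```

```text
[0.6252516  0.01975633 0.3107547 ] [ 0.3296625   0.15819823 -0.66170255] 16.25 0.013890495114548403 [0.62588199 0.02034201 0.05405615]
```

View pics/w15a.png

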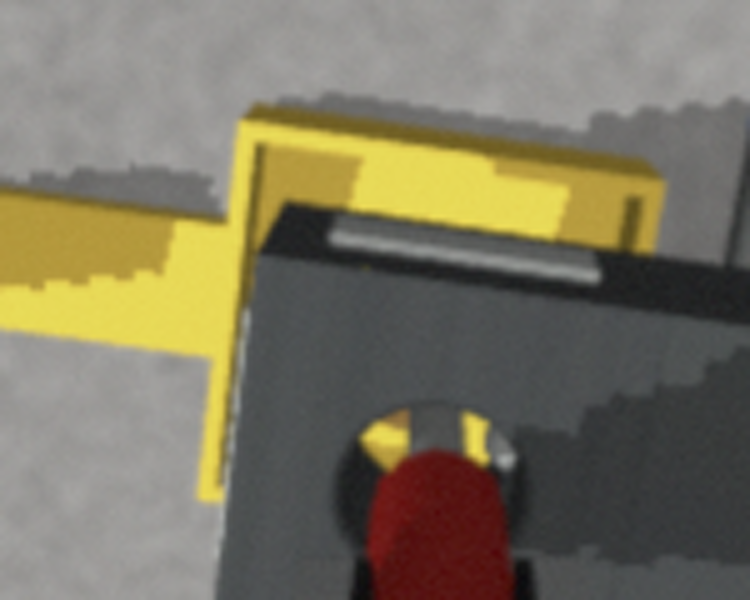

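View pics/s15a.png

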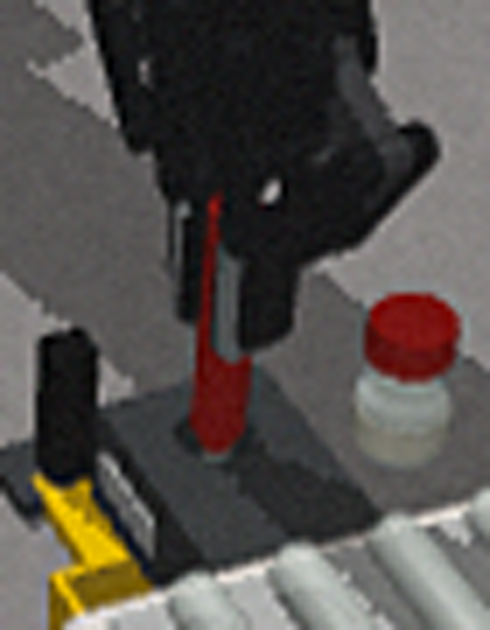

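step_arm(xyz=[[0,-0.05,0],[0,-0.15,0],[0,-0.3,0],[0,-0.3,0],[0,-0.3,0]], rotation=[[0,0,0],[0,0,0],[0,0,0],[0,0,0],[0,0,0]])

```text
clock: 16.98
tcp_pos: [0.6249, 0.0195, 0.4015]
orientation: [-1.565, -0.124, 0.118]
contact_force: [-0.8, 0.3, -0.9]
grip_width: 0.0136
```

```bash
python3 - <<'E'
from h import *
T=pose();o=r.get_obs();print(T[:3,3],o["contact_force"],o["clock"],o["grip_width"])
im,c=grab("wrist","w16")
crop(im,230,110,150,120,5,"w16a")
print(rel([.5138,-.3043,.405],down(.158)))
im,c=grab("top","t16"); crop(im,240,100,150,130,5,"t16a")
E
```

```text
[0.62487529 0.01953191 0.40148397] [-0.75779938  0.31523891 -0.90902586] 16.975 0.013647075319114644
(array([-0.5315, -0.0179, -1.0099]), array([-0.0014, -0.0021,  0.0014]))
```

View pics/w16a.png

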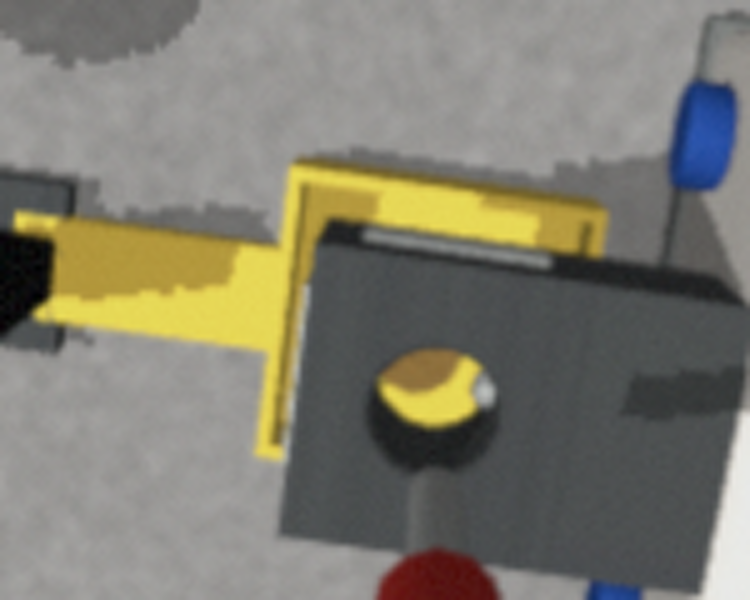

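step_arm(xyz=[[-0.1,-0.01,-0.15],[-0.22,-0.015,-0.35],[-0.32,-0.018,-0.55],[-0.42,-0.018,-0.75],[-0.5,-0.018,-0.92],[-0.53,-0.018,-1.0],[-0.53,-0.018,-1.0],[-0.53,-0.018,-1.0],[-0.53,-0.018,-1.0]], rotation=[[0,0,0],[0,0,0],[0,0,0],[0,0,0],[0,0,0],[0,0,0],[0,0,0],[0,0,0],[0,0,0]])

```text
clock: 18.2
tcp_pos: [0.5145, -0.2996, 0.4042]
orientation: [-1.564, -0.124, 0.123]
contact_force: [0.1, 0.0, -1.3]
grip_width: 0.0135
```

```bash
python3 - <<'E'
from h import *
T=pose();o=r.get_obs();print(T[:3,3],o["contact_force"],o["clock"],o["grip_width"])
im,c=grab("wrist","w17")
crop(im,290,160,60,60,8,"w17a")
tip=T[:3,3]+T[:3,1]*.2567
print(tip,proj(c,[tip,[.5138,-.3043,.064]]))
print(rel([.5138,-.3043,.355],down(.158)))
im,c=grab("scene","s17"); crop(im,120,120,120,120,5,"s17a")
E
```

```text
[ 0.51449138 -0.29962133  0.40420537] [ 0.0783056   0.00136277 -1.29522267] 18.2 0.013521463663723029
[ 0.51460307 -0.29879274  0.14750673] [[317.24312967 209.40285338]
 [315.89983546 189.63373383]]
(array([-0.0047,  0.1645, -0.0151]), array([-0.0018, -0.0005,  0.0007]))
```

View pics/w17a.png

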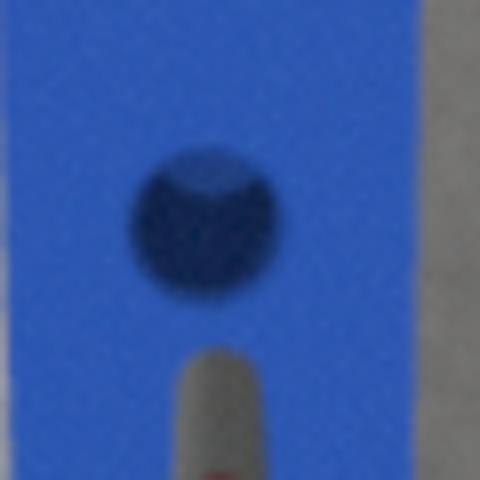

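View pics/s17a.png

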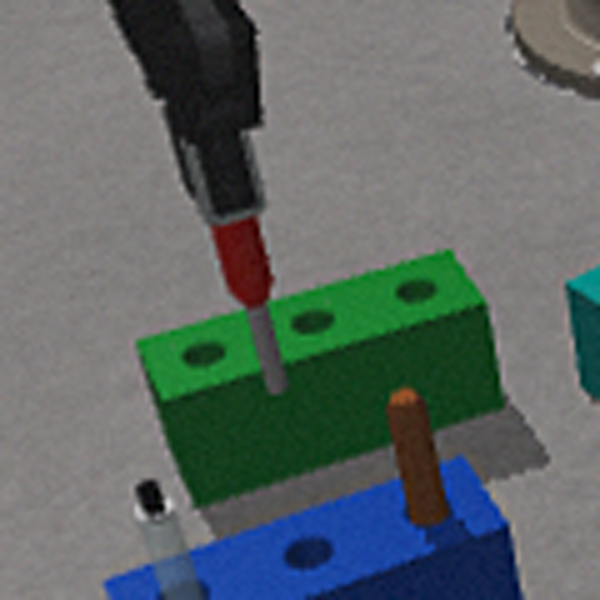

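step_arm(xyz=[[-0.005,0.05,-0.014],[-0.005,0.13,-0.014],[-0.005,0.165,-0.014],[-0.005,0.165,-0.014],[-0.005,0.165,-0.014]], rotation=[[0,0,0],[0,0,0],[0,0,0],[0,0,0],[0,0,0]])

```text
clock: 18.92
tcp_pos: [0.5138, -0.3045, 0.3556]
orientation: [-1.565, -0.125, 0.122]
contact_force: [-0.2, 0.3, -1.4]
grip_width: 0.0136
```

```bash
python3 - <<'E'
from h import *
T=pose();o=r.get_obs();print(T[:3,3],o["contact_force"],o["clock"],o["grip_width"])
im,c=grab("wrist","w18")
crop(im,290,160,60,60,8,"w18a")
tip=T[:3,3]+T[:3,1]*.2567
print(tip,proj(c,[tip,[tip[0],tip[1],.064]]))
print(rel([.5138,-.3043,.27],down(.158)))
im,c=grab("scene","s17"); crop(im,140,140,100,100,6,"s18a");print(proj(c,[tip,[tip[0],tip[1],.064]]))
E
```

```text
[ 0.51379511 -0.30447992  0.35557673] [-0.15747871  0.33713714 -1.42170183] 18.925 0.013554064027350333
[ 0.51424155 -0.30389971  0.09887777] [[317.2436624  209.40404079]
 [317.34798366 197.13458164]]
(array([-6.000e-04,  2.859e-01,  1.000e-04]), array([-0.0012, -0.0008,  0.0016]))
[[177.99636441 216.58157672]
 [181.55773754 229.65465337]]
```

View pics/w18a.png

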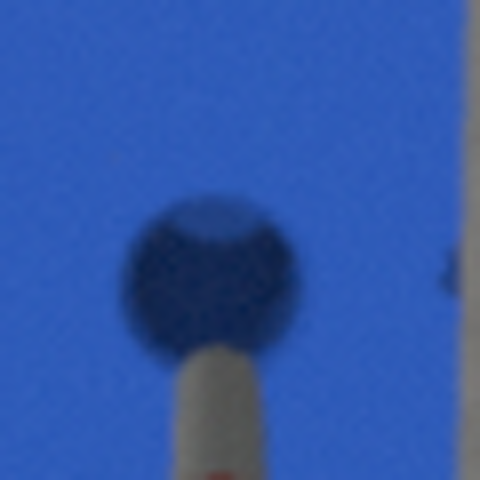

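View pics/s18a.png

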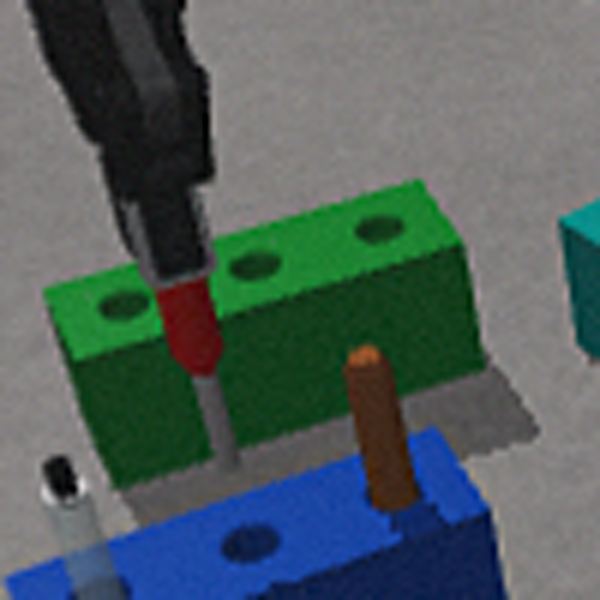

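step_arm(xyz=[[-0.001,0.05,0.002],[-0.001,0.12,0.002],[-0.001,0.18,0.002],[-0.001,0.23,0.002],[-0.001,0.265,0.002],[-0.001,0.285,0.002],[-0.001,0.295,0.002],[-0.001,0.295,0.002]], rotation=[[0,0,0],[0,0,0],[0,0,0],[0,0,0],[0,0,0],[0,0,0],[0,0,0],[0,0,0]])

```text
clock: 20.02
tcp_pos: [0.5137, -0.3038, 0.2674]
orientation: [-1.565, -0.125, 0.121]
contact_force: [-0.1, 0.3, -1.7]
grip_width: 0.0135
```

```bash
python3 - <<'E'
from h import *
T=pose();o=r.get_obs();print(T[:3,3],o["contact_force"],o["clock"],o["grip_width"])
im,c=grab("wrist","w19")
im,c=grab("scene","s19"); crop(im,120,120,120,150,5,"s19a")
E
```

```text
[ 0.51369119 -0.30380812  0.26744336] [-0.10520821  0.32643172 -1.74010256] 20.025 0.013468172252262758
```

View pics/s19a.png

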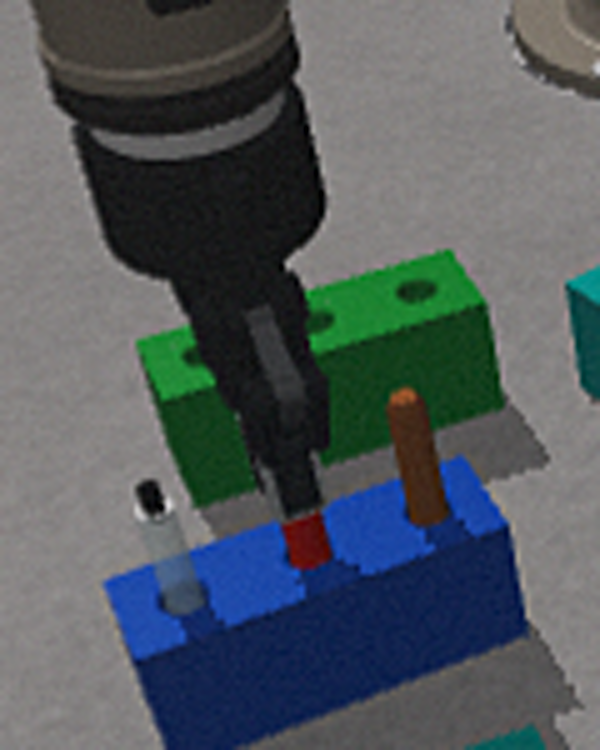

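Inside the hole, no side force. Lower the last ~5 mm, open, and withdraw.

step_arm(xyz=[[0,0.008,0],[0,0.014,0],[0,0.016,0],[0,0.016,0]], rotation=[[0,0,0],[0,0,0],[0,0,0],[0,0,0]])

```text
clock: 20.62
tcp_pos: [0.5138, -0.3038, 0.2629]
orientation: [-1.566, -0.126, 0.121]
contact_force: [-0.9, -0.2, -1.6]
grip_width: 0.0135
```

step_arm(xyz=[[0,0,0],[0,0,0],[0,0,0],[0,0,0],[0,0,0],[0,-0.05,0],[0,-0.2,0],[0,-0.35,0],[0,-0.45,0],[0,-0.45,0]], rotation=[[0,0,0],[0,0,0],[0,0,0],[0,0,0],[0,0,0],[0,0,0],[0,0,0],[0,0,0],[0,0,0],[0,0,0]], grip=0)

```text
clock: 21.88
tcp_pos: [0.5138, -0.3049, 0.4016]
orientation: [-1.568, -0.13, 0.116]
contact_force: [0.5, -0.2, 0.3]
grip_width: 0.0856
```

```bash
python3 - <<'E'
from h import *
T=pose();o=r.get_obs();print(T[:3,3],o["contact_force"],o["clock"],o["grip_width"])
im,c=grab("wrist","w20")
im,c=grab("scene","s20"); crop(im,120,140,290,170,2.7,"s20a")
im,c=grab("top","t20"); crop(im,200,80,290,170,2.7,"t20a")
E
```

```text
[ 0.51376121 -0.30489967  0.40159117] [ 0.46435837 -0.2489593   0.28666616] 21.875 0.085630979188112
```

View pics/w20.png

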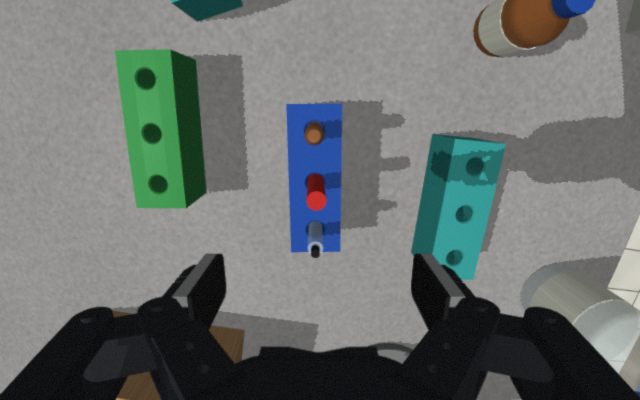

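View pics/s20a.png

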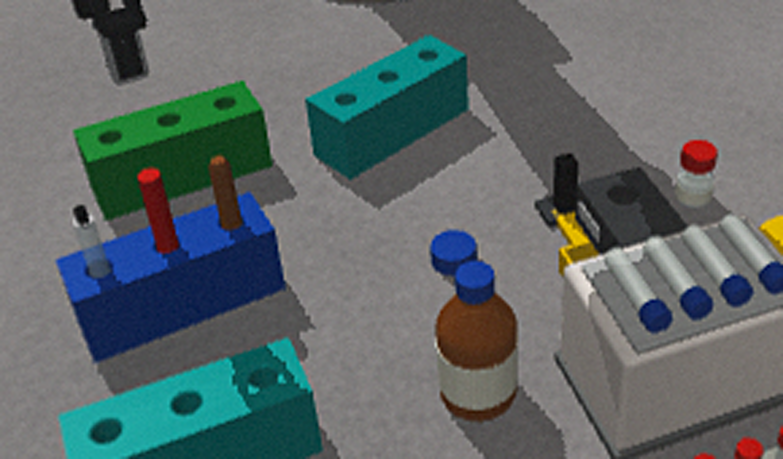

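View pics/t20a.png

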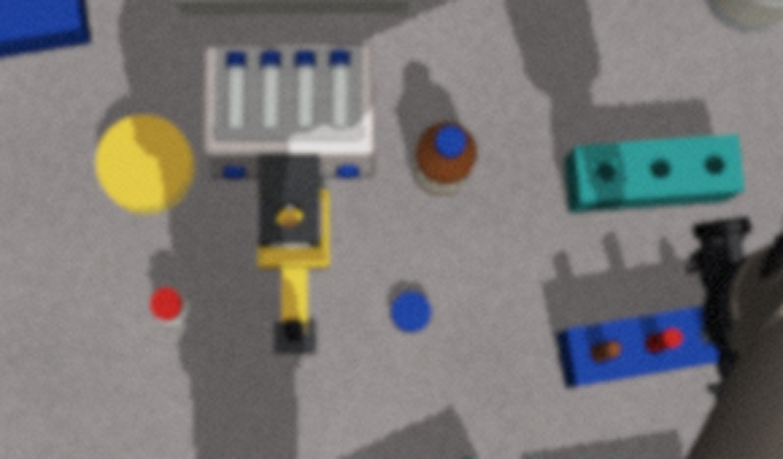

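```bash
python3 - <<'E'
from h import *
im=cv2.imread("pics/t20.png"); crop(im,280,130,60,60,8,"t20z")
Rt=down(0.0)@R.from_rotvec([np.radians(45),0,0]).as_matrix()
print(rel([.58,-.20,.32],Rt), r.get_obs()["joints"])
E
```

```text
(array([0.2737, 0.2598, 0.3062]), array([ 0.4974,  0.0953, -0.0378])) [ 0.00573214  0.39093491  0.55650993  1.78734914 -0.24087098  1.03001109
  0.81033272]
```

View pics/t20z.png

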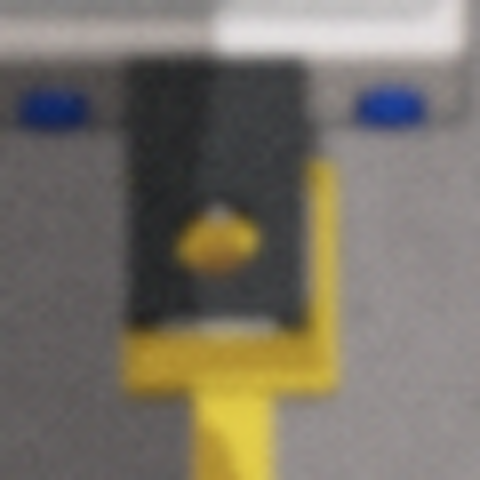

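step_arm(xyz=[[0.1,0.05,0.1],[0.2,0.1,0.2],[0.27,0.18,0.3],[0.274,0.26,0.306],[0.274,0.26,0.306],[0.274,0.26,0.306],[0.274,0.26,0.306]], rotation=[[0.1,0.02,-0.008],[0.2,0.04,-0.015],[0.3,0.06,-0.023],[0.4,0.077,-0.03],[0.497,0.095,-0.038],[0.497,0.095,-0.038],[0.497,0.095,-0.038]])

```text
clock: 22.9
tcp_pos: [0.5801, -0.2001, 0.3196]
orientation: [-0.789, -0.0, 0.001]
contact_force: [0.4, -0.1, 1.0]
grip_width: 0.0854
```

```bash
python3 - <<'E'
from h import *
T=pose();o=r.get_obs();print(T[:3,3],T[:3,1],o["contact_force"],o["clock"],o["joints"])
im,c=grab("wrist","w21")
print(proj(c,[[.625,.0185,.01],[.59,-.015,.024],[.66,-.015,.024]]))
E
```

```text
[ 0.5800693  -0.20012583  0.31961668] [-3.34922121e-04  7.04689896e-01 -7.09515354e-01] [ 0.40034607 -0.05055328  0.96129901] 22.9 [ 0.18881941  0.59874084  0.28908522  1.72129078 -0.86089704  1.39066116
  0.87241751]
[[356.94444373 230.80892197]
 [327.25272107 254.52852994]
 [392.79468933 254.40410902]]
```

View pics/w21.png

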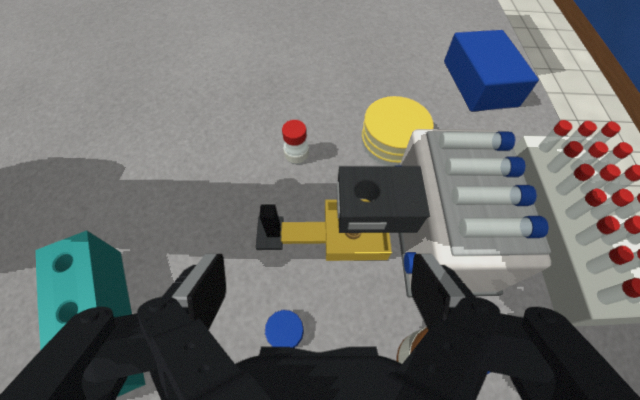

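```bash
python3 - <<'E'
from h import *
im=cv2.imread("pics/w21.png"); crop(cv2.convertScaleAbs(im,alpha=1.4),315,160,100,110,7,"w21z")
im=cv2.imread("pics/s20.png"); crop(im,140,190,90,90,6,"s20z")
E
```

```text
(no output)
```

View pics/w21z.png

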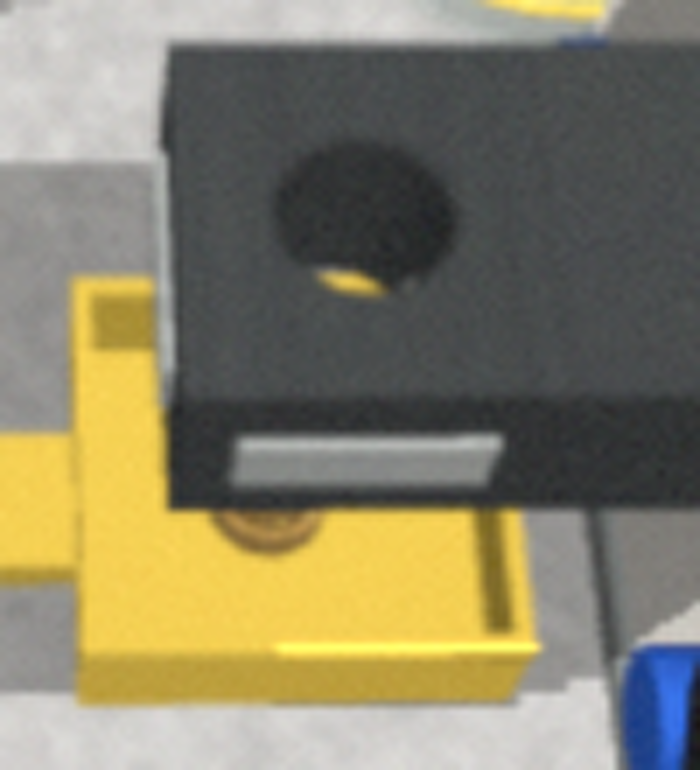

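View pics/s20z.png

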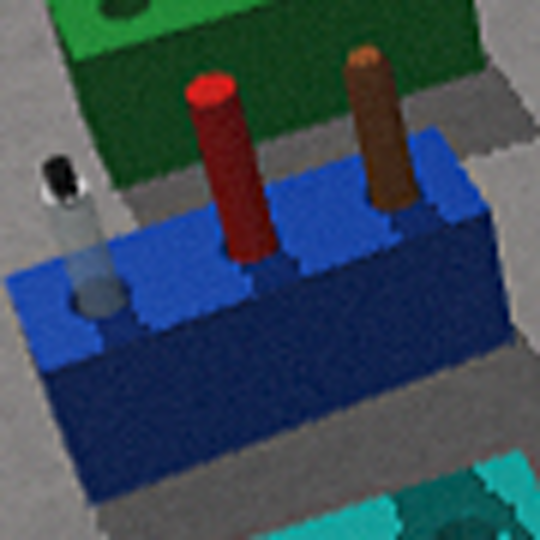

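```bash
python3 -c "
from bench import r
print(r.get_obs()['clock'],r.hand_in())"
```

```text
the job is handed in; nothing more can be done
22.95 None
```

The job is done and handed in at about 23 s, well under the 58 s limit; the hand-in gives no verdict, so what follows rests on my own checks.

- **Tray:** I lifted it by its post over the vial, set it on the bench and slid it under the knuckle. Measured from the top camera it sat within about 2 mm of the pin, with the arm clear of it.
- **Pin:** I pressed it down with the red-handled punch, with about 7 N showing at a stop partway down. After it dropped, a tilted wrist view showed it inside the tray's pocket. The knuckle hides most of it, so I could only see part of it there.
- **Punch:** I put it back in the same middle hole of the blue block and released it. Its top is where it started, upright and lowered home.
- **Everything else:** The vial, cap, dishes, amber bottle, rod and spatula looked unmoved in the last pictures. The gripper was open and clear of everything.

The cameras disagreed with each other by 3 to 10 mm on some positions (pin y .017, .019 and .020; tray post y .274, .280 and .284). I worked between those values and checked again close up before each contact. No check failed.

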